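# Strip the rotor and sort the bench after a centrifuge run

### The job

Clear up after the centrifuge run. Lift the capped bucket straight up off the rotor without letting it swing and stand it in the empty well of the black bucket stand; put the two dropper bottles in the two free holes of the small-holed grey rack and the two lidded specimen cups in the large-holed grey rack. Everything has liquid in it: keep all five upright the whole time and set each one down gently, without dropping it, on the floor of its well or hole.

Things in the scene. Friction and masses are not known exactly. Their poses are not given: they have to be found in the camera images.
- bucket: Loose capped centrifuge bucket, 0.2 to 0.36 kg: grey metal cylinder 48 mm in diameter, ribbed grey screw cap 54 mm in diameter from 79 to 101 mm above the underside, 104 mm tall in all. Grip the cap. Two steel pivot pins, 8 mm thick, lie along its y axis 62 mm up, 81 mm over the tips. Origin: centre of the underside, z up its axis. It starts hanging by its pins in the rotor.
- rotor: Fixed two-place swing-out rotor of pale metal on a round dark foot, 224 x 84 mm; origin on the bench under the hub. Two rails along its x axis, 60 mm apart, tops 98 mm high. The bucket hangs between them at x = -90 mm, underside 30 mm above the bench, its pins along the rotor's y axis in notches 10.6 mm wide, 10 mm deep, open at the top. Hub 54 mm wide, nut 103 mm high. Place at x = 90 mm empty.
- bucket_stand: Fixed black block 80 x 172 x 45 mm (x, y, z) with two round wells of 60 mm diameter, floor 6 mm above the bench, in a row along its y axis. Origin: centre of the underside. The well at y = +43 mm holds a fixed bucket of the same kind (leave it); the well at y = -43 mm is empty and is the place of the loose bucket, turned any way.
- bottle_1: Loose dropper bottle, white body 33 mm diameter, 62 mm tall, narrow black dropper on top, 96 mm in all. Origin: centre of the underside, z up along its axis. Goes in either free hole of bottle_rack.
- bottle_2: Loose dropper bottle of the same size and kind as bottle_1; goes in either free hole of bottle_rack.
- bottle_rack: Fixed grey two-deck rack 64 x 172 mm with three small holes, 46 mm in diameter, along its y axis. Upper deck top 28 mm, end plates 30 mm above the bench; things stand on the base deck, top 4 mm above the bench. Origin: centre of the underside. The hole at y = +54 mm holds a fixed smaller dropper bottle, 84 mm tall (leave it); those at y = 0 and y = -54 mm are free.
- cup_1: Loose specimen cup with a white lid: clear body tapering to 42 mm diameter at the foot, lid 56 mm diameter from 47 to 60 mm above the underside. Origin: centre of the underside, z up along its axis. Goes in either hole of cup_rack. Grip the lid.
- cup_2: Loose specimen cup of the same size and kind as cup_1; goes in the other hole of cup_rack.
- cup_rack: Fixed grey two-deck rack 80 x 172 mm with two large round holes, 66 mm diameter, in a row along its y axis at y = +40 and -40 mm, both empty. Decks as on bottle_rack: upper deck top 28 mm, end plates 30 mm, base deck top 4 mm above the bench. Origin: centre of the underside.

How it is judged (in metres and radians):
At the end, for the whole second after the job is handed in: The bucket stands in the empty well of bucket_stand, both dropper bottles in the free holes of bottle_rack and both cups in the holes of cup_rack: each within the play of its hole, underside within 5 mm of the floor there, tilted less than 0.12 rad, at rest (x of bucket in the frame of bucket_stand between -0.012 and 0.012 m and y of bucket in the frame of bucket_stand between -0.055 and -0.031 m and z of bucket in the frame of bucket_stand between 0.002 and 0.011 m and angle between each of bucket, bottle_1, bottle_2, cup_1, cup_2's own z axis and vertical below 0.12 rad and linear speed of each of bucket, bottle_1, bottle_2, cup_1, cup_2 below 0.02 m/s and x of bottle_1 in the frame of bottle_rack between -0.014 and 0.014 m and y of bottle_1 in the frame of bottle_rack between -0.068 and 0.014 m and z of bottle_1 in the frame of bottle_rack between 0 and 0.009 m and x of bottle_2 in the frame of bottle_rack between -0.014 and 0.014 m and y of bottle_2 in the frame of bottle_rack between -0.068 and 0.014 m and z of bottle_2 in the frame of bottle_rack between 0 and 0.009 m and x of cup_1 in the frame of cup_rack between -0.018 and 0.018 m and y of cup_1 in the frame of cup_rack between -0.058 and 0.058 m and z of cup_1 in the frame of cup_rack between 0 and 0.009 m and x of cup_2 in the frame of cup_rack between -0.018 and 0.018 m and y of cup_2 in the frame of cup_rack between -0.058 and 0.058 m and z of cup_2 in the frame of cup_rack between 0 and 0.009 m); the robot touches nothing.
It fails at once if the bucket swings or tips by more than 0.45 rad (angle between bucket's own z axis and vertical above 0.45 rad).
It fails at once if a thing is dropped: it falls into its well or hole faster than 0.45 m/s ((z of bucket in the frame of bucket_stand below 0.045 m and x of bucket in the frame of bucket_stand between -0.02 and 0.02 m and y of bucket in the frame of bucket_stand between -0.075 and 0.075 m and linear speed of bucket above 0.45 m/s) or (z of bottle_1 in the frame of bottle_rack below 0.028 m and x of bottle_1 in the frame of bottle_rack between -0.02 and 0.02 m and y of bottle_1 in the frame of bottle_rack between -0.075 and 0.075 m and linear speed of bottle_1 above 0.45 m/s) or (z of bottle_2 in the frame of bottle_rack below 0.028 m and x of bottle_2 in the frame of bottle_rack between -0.02 and 0.02 m and y of bottle_2 in the frame of bottle_rack between -0.075 and 0.075 m and linear speed of bottle_2 above 0.45 m/s) or (z of cup_1 in the frame of cup_rack below 0.028 m and x of cup_1 in the frame of cup_rack between -0.02 and 0.02 m and y of cup_1 in the frame of cup_rack between -0.075 and 0.075 m and linear speed of cup_1 above 0.45 m/s) or (z of cup_2 in the frame of cup_rack below 0.028 m and x of cup_2 in the frame of cup_rack between -0.02 and 0.02 m and y of cup_2 in the frame of cup_rack between -0.075 and 0.075 m and linear speed of cup_2 above 0.45 m/s)).
It fails at once if a bottle or cup is tipped by more than 0.6 rad (angle between any of bottle_1, bottle_2, cup_1, cup_2's own z axis and vertical above 0.6 rad).
It also fails if it takes over 136 s, if anything falls off the work surface, if the arm or the gripper's body presses on something with over 40 N, if the wrist force passes 120 N, or if a joint passes its speed limit or range.

### The arm

A 6-joint arm with a two-finger parallel gripper is mounted at the origin on a cart in front of the work surface, level with it; the furniture and walls round the work are solid. World frame = base frame: x ahead of the robot, y to its left, z up, the work surface at z = 0. Lengths are in mm, angles in rad, forces in N, time in s.
With the tool pointing down it reaches from about 300 to 775 mm from the base axis. Payload 14.6 kg.
Tool frame: the origin (TCP) lies on the front face of the gripper's body, between the roots of the fingers; the fingertips stand 73 mm ahead of it and the grasp point (between the pads) lies 54 mm ahead of it; z points along the fingers, y is the direction in which the jaws open and shut (so a half turn about z gives the same grasp; the last joint's range is limited). The gripper opens to 85 mm and grips with 20 to 120 N. Pads are 22 mm wide; open, the fingers measure 114 mm over their backs; the gripper's body (76 mm by 85 mm) begins 54 mm behind the grasp point. The pads swing forward as they close: fully open they stand 13 mm farther back than shut.
Start: joints at [1.076, 0.3, 1.521, -0, 1.321, -0.067], TCP at [228.175, 500.426, 303.881] pointing down, gripper open.
Joint ranges: [-3.03, 3.03], [-0.79, 2.21], [0.23, 2.52], [-1.04, 4.18], [0, 3.07], [-2.55, 2.55]. Speed limits (rad/s): [2.22, 2.22, 2.57, 3.14, 3.14, 3.14].

### API

Orientations are given as [roll, pitch, yaw] about the fixed x, y, z axes, in that order (R = Rz(yaw) Ry(pitch) Rx(roll)).
In Python, from plant import r, optics, job, nets gives the robot as it stands.
- The arm moves only by the tool carry_out, never from a script. Its argument "motion" is a list that holds one entry, the list of rows, each a list of 7 numbers: the turn, a rotation vector about the tool's x, y, z normalised to -1 to 1, where 1 is 0.1 rad, then the shift along the tool's x, y, z normalised to -1 to 1, where 1 is 2 cm, then the opening, from 0 (shut) to 1 (fully open). A call has 1 to 20 rows; each row shifts and turns the commanded pose from where the row before left it, along the tool's axes as they then stand; what a row does not reach is not made up. A row lasts 1/12 s, in which the tool goes at most 41.7 mm and 7.16 degrees, less where a joint would pass 70% of its speed; a pose out of reach is approached as far as the arm can. A call with a number of a shift or a turn outside -1 to 1 is refused whole. A call with a gripper value outside its range is refused whole. The fingers move at their own pace and stop on an object; "newtons" is the grip in N (left out, the last holds). Time passes only in rows, so rows that do not move let the fingers close. It gives the time, the measured TCP pose, the force and the opening at its end, in the units of the state.
- r.sense(): the state, without advancing time (a new reading comes with each control period).
- optics.grab_frame(name): name is "scene" or "top"; returns the picture (384x512x3 uint8, blue, green, red); there is no depth.
- optics.get_calibration(name): a dict with "K" (3x3 intrinsics, pixels), "pose" (4x4, takes a point from camera to world coordinates). Camera axes: x right, y down, z forward; pixel columns grow to the right and rows downward; lengths in mm; the calibration is good to about 2 mm. A picture is of the moment at which its call begins. get_calibration takes no time and is no camera call.
- job.hand_in(): hands the job in, once; it reports no verdict.
Trained networks look in the newest picture that a camera, given by its name, has taken for a name from the list of things; names that differ only in an ending like _2 or _b are one class to them, and where a whole thing is asked for, a point or a joint stands for the part that bears it (a point fixed in the world has none). Each returns a list of dicts, best first, with "score" (0 to 1); they miss things now and then, are a little off and sometimes report something else, mostly with a low value. They report only what shows in the picture. A call takes as long as a camera call.
- nets.silhouettes(camera, query): "mask" (384x512 bool, what is visible of it) and "box" ([left, top, width, height] in pixels, round what is visible of it).
- nets.landmark_of(camera, query): "xy" ([column, row] in pixels: a listed point, or the origin of a listed thing).
The state is a dict: "time_s": time; "joints": joint angles; "qvel": joint speeds; "joint_efforts": joint torques, N m; "tcp_pos": TCP position; "tool_rot": TCP orientation; "contact_force": force on the tool from outside, world axes, zero at the start; "wrist_torque": the same for the moment, N m; "opening": finger opening in mm.
Only numpy, scipy, OpenCV 4.12 (cv2) and the standard library are available. Lean on these libraries where they do the work, as an engineer would, in place of code of your own. Each camera call takes 0.05 s, during which the arm holds its last target.

## Working session

There is one attempt and no reset: what is moved stays moved. The work goes in short steps, Python scripts to look and compute and a tool call to move; the robot and the scene stay as the last step left them, time stands still between calls to the robot, and variables do not carry over. Pictures are saved under pics/ and viewed, and the job is handed in when it is done.

Besides the shell and the picture viewer there is one more tool, called after ">>>" as name(argument=value, ...), one argument or row to a line, values as JSON. carry_out: Moves the arm, as the interface text tells. Scaled input: -1 to 1 covers 2 cm each way for a shift and 0.1 rad each way for a turn. Its arguments: {"type":"object","properties":{"motion":{"type":"array"},"newtons":{"type":"number"}},"required":["motion"]}

```bash
ls; mkdir -p pics
cat > h.py <<'E'
from plant import r, optics, job, nets
import numpy as np, cv2
def snap(c,n):
    im=optics.grab_frame(c); cv2.imwrite(f'pics/{n}.png',im); return im
def ray(c,uv):
    k=optics.get_calibration(c); K=np.array(k['K']);T=np.array(k['pose'])
    d=T[:3,:3]@np.linalg.solve(K,[uv[0],uv[1],1]); return T[:3,3],d
def atz(c,uv,z):
    o,d=ray(c,uv); return o+d*(z-o[2])/d[2]
def proj(c,p):
    k=optics.get_calibration(c); K=np.array(k['K']);T=np.linalg.inv(np.array(k['pose']))
    q=K@(T[:3,:3]@np.array(p)+T[:3,3]); return q[:2]/q[2]
E
python3 - <<'E'
from h import *
for c in ['scene','top']:
    snap(c,c+'0'); k=optics.get_calibration(c); print(c,np.round(k['K'],1).tolist(),np.round(k['pose'],3).tolist())
s=r.sense(); print({k:np.round(v,3).tolist() for k,v in s.items()})
E
```

```text
pics
scene [[405.4, 0.0, 256.3], [0.0, 405.4, 197.1], [0.0, 0.0, 1.0]] [[0.672, -0.475, 0.568, -66.421], [-0.74, -0.407, 0.535, -599.607], [-0.023, -0.78, -0.625, 725.874], [0.0, 0.0, 0.0, 1.0]]
top [[353.3, 0.0, 258.3], [0.0, 353.3, 194.0], [0.0, 0.0, 1.0]] [[-0.028, -0.998, 0.054, 461.303], [-1.0, 0.028, 0.002, -4.273], [-0.003, -0.054, -0.999, 1119.925], [0.0, 0.0, 0.0, 1.0]]
{'time_s': 0.1, 'joints': [1.076, 0.3, 1.522, -0.0, 1.321, -0.067], 'qvel': [-0.0, 0.0, -0.003, 0.001, 0.0, -0.0], 'joint_efforts': [-0.001, -54.438, -36.237, -0.0, 0.003, 0.0], 'tcp_pos': [228.117, 500.317, 303.371], 'tool_rot': [-3.141, -0.0, 2.714], 'contact_force': [-0.033, 0.374, 0.975], 'wrist_torque': [0.059, 0.028, -0.028], 'opening': 85.483}
```

View pics/scene0.png

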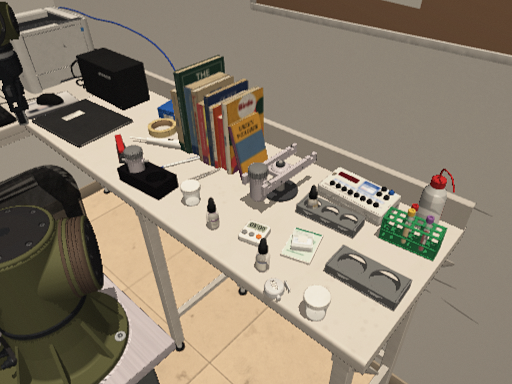

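View pics/top0.png

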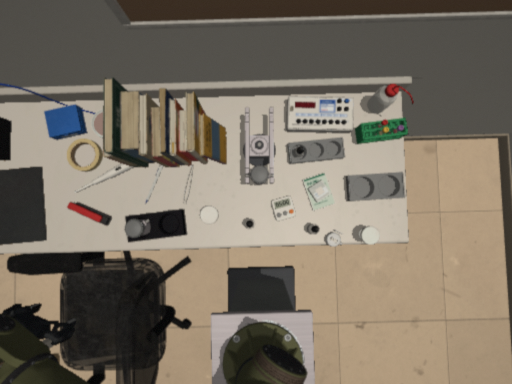

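Run:
```python
from h import *
for c in ['top','scene']:
  for q in ['bucket','rotor','bucket_stand','bottle_1','bottle_rack','cup_1','cup_rack']:
    for f in ('L','S'):
      if f=='L':
        for d in nets.landmark_of(c,q)[:4]:
            print(c,q,'L',round(d['score'],2),np.round(d['xy'],1), np.round(atz(c,d['xy'],30 if q=='bucket' else 0),0))
      else:
        for d in nets.silhouettes(c,q)[:4]:
            m=d['mask']; v,u=np.nonzero(m); r_=cv2.minAreaRect(np.c_[u,v].astype(np.float32))
            print(c,q,'S',round(d['score'],2),np.round(d['box']),m.sum(),np.round([u.mean(),v.mean()],1),np.round(r_[0],1),np.round(r_[1],1),round(r_[2],1))
print(r.sense()['time_s'])
```

```text
top bucket L 0.61 [256.2 179. ] [567.   3.  30.]
top bucket L 0.57 [211.  215.3] [458. 145.  30.]
top bucket S 0.73 [246. 168.  25.  16.] 319 [259.4 174.7] [259.3 175.3] [19.1 19.8] 45.0
top rotor L 0.68 [258.4 155.2] [645.  -6.   0.]
top rotor S 0.69 [243. 108.  31.  76.] 1290 [258.5 146.4] [259.  145.5] [75. 32.] 90.0
top bucket_stand L 0.64 [155.1 223.2] [438. 327.   0.]
top bucket_stand S 0.92 [124. 209.  64.  34.] 1582 [155.8 225.8] [155.3 226. ] [26.8 61.3] 82.4
top bottle_1 L 0.51 [250.7 220.1] [440.  24.   0.]
top bottle_1 L 0.42 [314.  228.5] [ 408. -175.    0.]
top bottle_1 S 0.58 [247. 219.   6.   8.] 67 [249.6 223.9] [250. 224.] [8. 8.] 90.0
top bottle_1 S 0.29 [362. 228.  16.  18.] 292 [369.2 235.6] [369.  235.5] [17. 20.] 90.0
top bottle_rack L 0.93 [316.2 149.5] [ 659. -191.    0.]
top bottle_rack S 0.74 [289. 134.  56.  29.] 1226 [315.5 150.7] [315.8 150.7] [23.1 55.9] 85.6
top cup_1 L 0.74 [363.6 237.8] [ 374. -330.    0.]
top cup_1 L 0.62 [210.9 212.3] [468. 149.   0.]
top cup_1 L 0.62 [251.4 221.5] [435.  22.   0.]
top cup_1 S 0.56 [357. 227.  20.  17.] 317 [369.3 
[... 898 characters left out ...]
4.] 90.0
scene bottle_rack L 0.81 [329.2 220.8] [ 645. -193.    0.]
scene bottle_rack S 0.73 [295. 187.  68.  53.] 1615 [329.5 214.6] [329.8 214.7] [67.7 32.2] 31.8
scene cup_1 L 0.86 [195.1 200.7] [468. 143.   0.]
scene cup_1 L 0.83 [317.9 311.7] [ 392. -337.   -0.]
scene cup_1 L 0.51 [364.2 281.6] [ 526. -368.    0.]
scene cup_1 S 0.8 [182. 181.  17.  24.] 445 [190.7 192.1] [190. 193.] [26. 20.] 90.0
scene cup_1 S 0.57 [304. 284.  28.  37.] 786 [315.9 302.3] [316.5 303. ] [36. 27.] 90.0
scene cup_rack L 0.84 [366.4 282.3] [ 528. -373.    0.]
scene cup_rack L 0.63 [154.  182.1] [445. 306.   0.]
scene cup_rack S 0.86 [326. 247.  83.  66.] 2706 [367.8 277. ] [367.3 276.5] [83.6 35.5] 28.6
1.5
```

The scene picture shows the stand (150,175), cup A (190,192), bottle A (212,214), the bucket in the rotor (258,182), bottle B (262,255), cup B (316,302), the bottle rack (330,215) and the cup rack (367,277). The top view agrees. I'll now refine these by fitting models to both views.

```bash
cat > fit.py <<'E'
from h import *
from scipy.optimize import minimize
PROF={'bucket':[(24,0),(24,79),(27,79),(27,101),(24,104)],'cup':[(21,0),(26,47),(28,47),(28,60)],
'bottle':[(16.5,0),(16.5,58),(9,64),(6,80),(3,96)]}
def circ(x,y,z,r,n=40):
    a=np.linspace(0,2*np.pi,n,endpoint=False); return np.c_[x+r*np.cos(a),y+r*np.sin(a),np.full(n,z)]
def P(c,p):
    k=optics.get_calibration(c); K=np.array(k['K']);T=np.linalg.inv(np.array(k['pose']))
    q=(p@T[:3,:3].T+T[:3,3])@K.T; return q[:,:2]/q[:,2:]
def crop(c,im,p,h,f,polys,name):
    u,v=proj(c,p); u=int(u);v=int(v)
    x0=max(u-h,0);y0=max(v-h,0); s=im[y0:v+h,x0:u+h]; s=cv2.resize(s,None,fx=f,fy=f,interpolation=cv2.INTER_CUBIC)
    for q in polys:
        cv2.polylines(s,[np.int32(((q+0.5-[x0,y0])*f))],True,(0,0,255),1)
    return s
def rect(x,y,yaw,lx,ly,z):
    c,s=np.cos(yaw),np.sin(yaw); 
    return np.array([[x+c*a-s*b,y+s*a+c*b,z] for a,b in [(-lx/2,-ly/2),(lx/2,-ly/2),(lx/2,ly/2),(-lx/2,ly/2)]])
def loc(x,y,yaw,a,b):
    c,s=np.cos(yaw),np.sin(yaw); return x+c*a-s*b,y+s*a+c*b
E
cat > ov.py <<'E'
from fit import *
import json,sys
G=json.load(open('g.json'))
def polys(n):
    g=G[n]; o=[]
    if n in('bucket','cupA','cupB','botA','botB'):
        k={'b':'bucket','c':'cup'}[n[0]] if n[:3]!='bot' else 'bottle'
        for r_,z in PROF[k]: o.append(circ(g[0],g[1],z+(30 if n=='bucket' else 0),r_))
    else:
        L={'stand':(80,172,45,[(-43,30,45)]),'brack':(64,172,30,[(0,23,28),(-54,23,28)]),'crack':(80,172,30,[(40,33,28),(-40,33,28)]),'rotor':(224,84,98,[(0,27,98)])}[n]
        o.append(rect(*g,L[0],L[1],L[2])); o.append(rect(*g,L[0],L[1],0))
        for b,r_,z in L[3]: x,y=loc(*g,0,b); o.append(circ(x,y,z,r_))
    return o
def run(names,tag,h=34):
    for i,c in enumerate(['top','scene']):
        im=optics.grab_frame(c)
        t=[]
        for n in names:
            hh=h if c=='top' else int(h*1.4)
            s=crop(c,im,[G[n][0],G[n][1],30],hh,260/(2*hh),[P(c,p) for p in polys(n)],n); t.append(cv2.resize(s,(260,260)))
        row=np.hstack(t); rows=row if i==0 else np.vstack([rows,row])
    cv2.imwrite(f'pics/{tag}.png',rows)
E
cat > g.json <<'E'
{"bucket":[560,-3],"cupA":[468,145],"cupB":[390,-338],"botA":[434,26],"botB":[408,-175],"stand":[438,315,0.1],"brack":[652,-191,0.05],"crack":[530,-371,0.03],"rotor":[650,-5,0]}
E
python3 - <<'E'
from ov import *
run(['stand','brack','crack'],'o1'); run(['rotor','bucket','cupA'],'o2'); run(['cupB','botA','botB'],'o3',20)
E
```

```text
(no output)
```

View pics/o1.png

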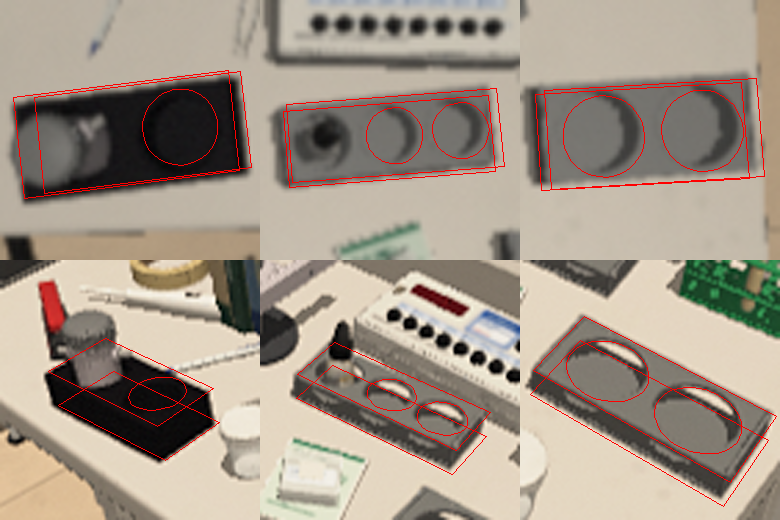

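View pics/o2.png

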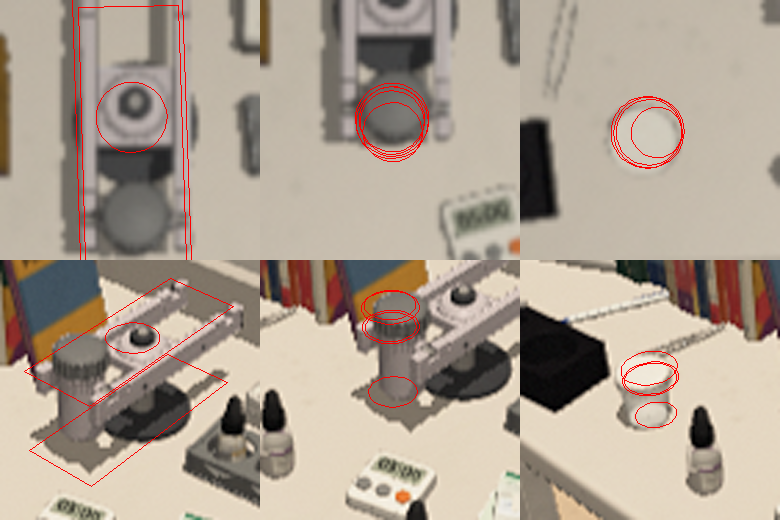

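View pics/o3.png

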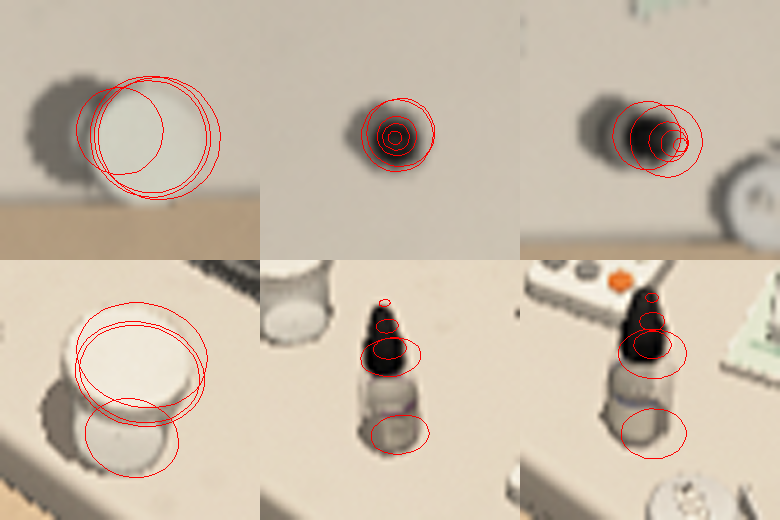

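Most objects overlay within a few mm. I'll refine the fit on image edges.

```bash
cat > edge.py <<'E'
from ov import *
IM={}
def grad(c,f=4):
    im=optics.grab_frame(c); g=0
    for ch in range(3):
        b=cv2.GaussianBlur(im[:,:,ch].astype(np.float32),(0,0),0.7)
        gx=cv2.Sobel(b,cv2.CV_32F,1,0);gy=cv2.Sobel(b,cv2.CV_32F,0,1); g=np.maximum(g,np.hypot(gx,gy))
    g=np.minimum(g,120); return cv2.GaussianBlur(g,(0,0),0.7)
def dens(q,n=160):
    q=np.vstack([q,q[:1]]); d=np.r_[0,np.cumsum(np.hypot(*np.diff(q,axis=0).T))]; t=np.linspace(0,d[-1],n,endpoint=False)
    return np.c_[np.interp(t,d,q[:,0]),np.interp(t,d,q[:,1])]
def hull(q): return cv2.convexHull(q.astype(np.float32))[:,0]
def samp(G,q): return cv2.remap(G,q[:,0].astype(np.float32)[None],q[:,1].astype(np.float32)[None],cv2.INTER_LINEAR)[0].mean()
def contours(n,c):
    ps=[P(c,p) for p in polys(n)]
    if n in('stand','brack','crack'):
        return [hull(np.vstack(ps[:2]))]+[p for p in ps[2:]]
    if n=='rotor': return [ps[0]]
    if n=='bucket': return [hull(np.vstack(ps[2:4])),ps[4]] if c=='top' else [hull(np.vstack(ps[2:4])),ps[3]]
    if n[:3]=='cup': return [hull(np.vstack(ps[2:4])),ps[3]] + ([hull(np.vstack(ps))])
    return [hull(np.vstack(ps[:2])),hull(np.vstack(ps[3:]))]
def refine(n,cams=('top','scene'),GR=None,free_yaw=True):
    g0=list(G[n])
    def f(x):
        G[n]=list(x); return -sum(np.mean([samp(GR[c],dens(q)) for q in contours(n,c)]) for c in cams)
    best=(1e9,None)
    R=12
    yaws=[0] if len(g0)==2 else np.arange(-0.08,0.081,0.02)
    for a in np.arange(-R,R+1,3):
        for b in np.arange(-R,R+1,3):
            for w in yaws:
                x=[g0[0]+a,g0[1]+b]+([g0[2]+w] if len(g0)>2 else [])
                v=f(x)
                if v<best[0]: best=(v,x)
    x=np.array(best[1]); s=np.vstack([x]+[x+np.eye(len(x))[i]*([2,2,0.02][i]) for i in range(len(x))])
    o=minimize(f,x,method='Nelder-Mead',options=dict(initial_simplex=s,xatol=0.02))
    G[n]=g0
    return np.round(o.x,3).tolist(),round(o.fun,1)
E
python3 - <<'E'
from edge import *
GR={c:grad(c) for c in('top','scene')}
new={}
for n in G:
    out=[refine(n,c,GR) for c in (('top','scene'),('top',),('scene',))]
    print(n,out); new[n]=out[0][0]
G.update(new); json.dump(G,open('g.json','w'))
import ov
run(['stand','brack','crack'],'p1'); run(['rotor','bucket','cupA'],'p2'); run(['cupB','botA','botB'],'p3',20)
E
```

```text
bucket [([569.201, -9.648], np.float64(-195.5)), ([569.614, -7.928], np.float64(-86.7)), ([568.816, -10.367], np.float64(-109.5))]Traceback (most recent call last):
  File "<stdin>", line 5, in <module>
  File "edge.py", line 33, in refine
    v=f(x)
  File "edge.py", line 25, in f
    G[n]=list(x); return -sum(np.mean([samp(GR[c],dens(q)) for q in contours(n,c)]) for c in cams)
                          ~~~^^^^^^^^^^^^^^^^^^^^^^^^^^^^^^^^^^^^^^^^^^^^^^^^^^^^^^^^^^^^^^^^^^^^^
  File "edge.py", line 25, in <genexpr>
    G[n]=list(x); return -sum(np.mean([samp(GR[c],dens(q)) for q in contours(n,c)]) for c in cams)
                                                                    ~~~~~~~~^^^^^
  File "edge.py", line 15, in contours
    ps=[P(c,p) for p in polys(n)]
        ~^^^^^
  File "fit.py", line 8, in P
    k=optics.get_calibration(c); K=np.array(k['K']);T=np.linalg.inv(np.array(k['pose']))
ValueError: time passes only in moves, steps and waits
```

```bash
cat >> h.py <<'E'
import json,os
if not os.path.exists('cal.json'):
    json.dump({c:{k:np.array(v).tolist() for k,v in optics.get_calibration(c).items()} for c in('top','scene')},open('cal.json','w'))
_C=json.load(open('cal.json'))
class _O:
    get_calibration=staticmethod(lambda c:_C[c]); grab_frame=staticmethod(optics.grab_frame)
optics=_O
E
cat > runfit.py <<'E'
from edge import *
print(r.sense()['time_s'])
GR={c:grad(c) for c in('top','scene')}
new={}
for n in G:
    out=[refine(n,c,GR) for c in (('top','scene'),('top',),('scene',))]
    print(n,[(o[0],float(o[1])) for o in out]); new[n]=out[0][0]
G.update(new); json.dump(G,open('g.json','w'))
run(['stand','brack','crack'],'p1'); run(['rotor','bucket','cupA'],'p2'); run(['cupB','botA','botB'],'p3',20)
E
python3 runfit.py
```

```text
1.9
bucket [([569.088, -9.758], -195.4), ([569.612, -7.995], -86.6), ([568.751, -10.493], -109.6)]
cupA [([458.647, 145.949], -148.0), ([458.757, 146.217], -50.5), ([458.345, 145.85], -97.6)]
cupB [([384.599, -334.143], -148.1), ([387.141, -332.972], -73.1), ([383.714, -333.898], -77.7)]
botA [([430.902, 28.418], -208.2), ([433.797, 35.129], -108.2), ([430.097, 27.53], -101.9)]
botB [([411.952, -161.371], -210.4), ([410.133, -162.121], -113.0), ([425.797, -148.66], -104.8)]
stand [([434.522, 317.702, 0.125], -141.0), ([434.897, 318.386, 0.123], -72.2), ([433.155, 314.52, 0.122], -69.8)]
brack [([652.529, -185.955, 0.069], -153.4), ([653.835, -186.368, 0.089], -75.8), ([646.825, -187.835, 0.026], -87.2)]
crack [([532.668, -367.625, 0.038], -162.5), ([534.382, -366.911, 0.035], -80.4), ([530.207, -368.066, 0.039], -85.6)]
rotor [([657.068, -9.473, -0.026], -165.2), ([657.346, 7.819, -0.022], -88.0), ([651.967, -11.248, -0.041], -87.0)]
```

View pics/p1.png

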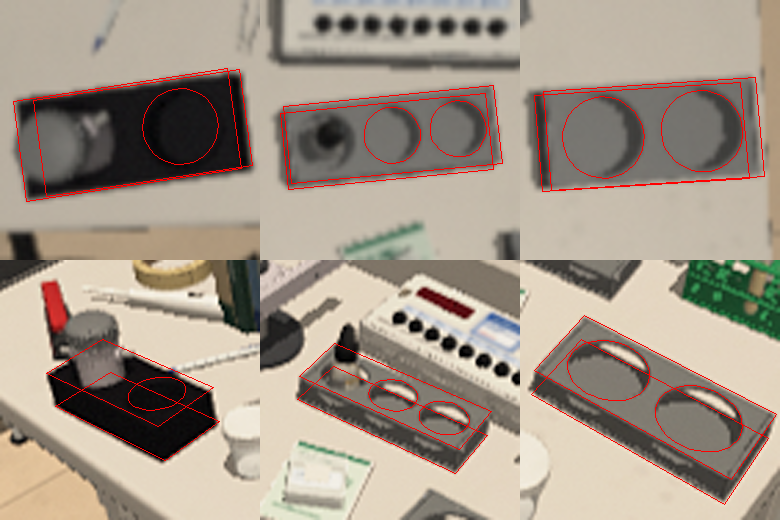

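View pics/p2.png

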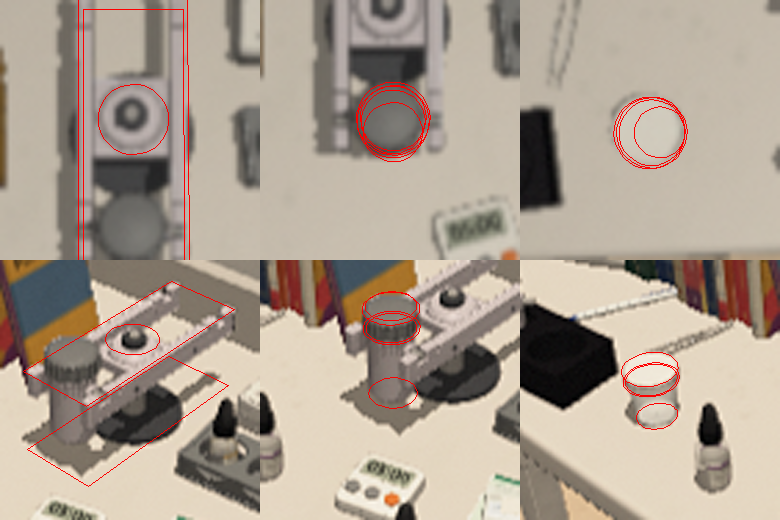

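View pics/p3.png

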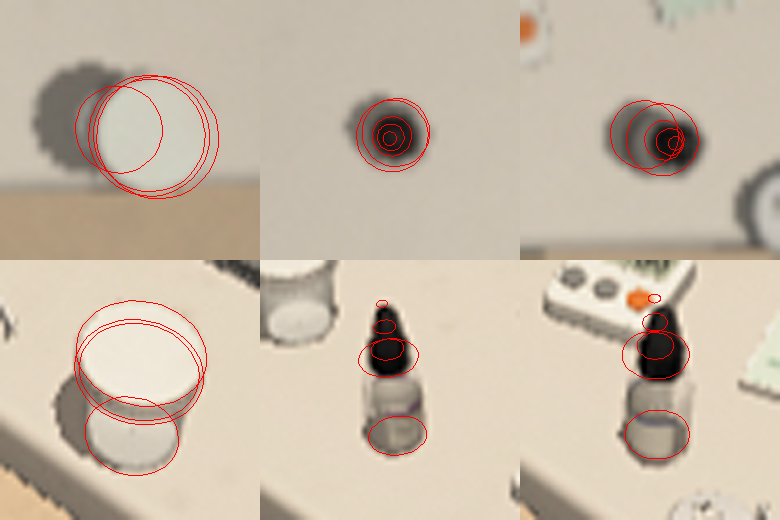

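Run:
```python
from ov import *
out=[]
for c in('top','scene'):
    im=optics.grab_frame(c)
    for p in ([569,-9.7],[566,-8]):
        s=crop(c,im,[p[0],p[1],120],22,9,[P(c,circ(p[0],p[1],131,27)),P(c,circ(p[0],p[1],109,27))],'')
        s=cv2.convertScaleAbs(s,alpha=1.3); out.append(cv2.resize(s,(390,300)))
cv2.imwrite('pics/bk.png',np.vstack([np.hstack(out[:2]),np.hstack(out[2:])]))
```

```text
(no output)
```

View pics/bk.png

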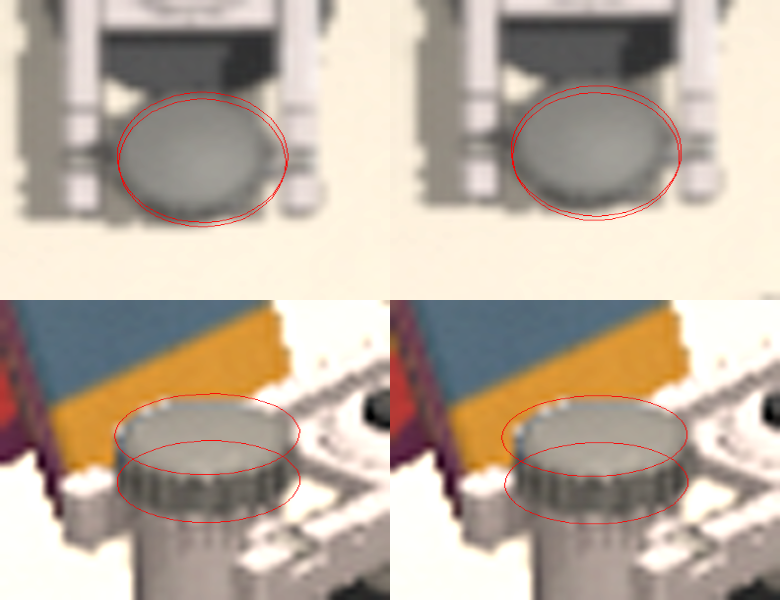

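>>> carry_out(
  motion=[
    [[0,0,1,0,0,0,1],[0,0,1,0,0,0,1],[0,0,1,0,0,0,1],[0,0,1,0,0,0,1],[0,0,1,0,0,0,1],[0,0,1,0,0,0,1],[0,0,1,0,0,0,1],[0,0,1,0,0,0,1],[0,0,1,0,0,0,1],[0,0,1,0,0,0,1],[0,0,1,0,0,0,1],[0,0,0.43,0,0,0,1]],
  ],
  newtons=30,
)

```text
time_s: 3.4
tcp_pos: [228.2, 500.4, 303.9]
tool_rot: [3.142, -0.0, 1.565]
contact_force: [-0.3, 0.8, 0.2]
opening: 85.4
```

>>> carry_out(
  motion=[
    [[0,0,0,-0.98,0.64,0,1],[0,0,0,-0.98,0.64,0,1],[0,0,0,-0.98,0.64,0,1],[0,0,0,-0.98,0.64,0,1],[0,0,0,-0.98,0.64,0,1],[0,0,0,-0.98,0.64,0,1],[0,0,0,-0.98,0.64,0,1],[0,0,0,-0.98,0.64,0,1],[0,0,0,-0.98,0.64,0,1],[0,0,0,-0.98,0.64,0,1],[0,0,0,-0.98,0.64,0,1],[0,0,0,-0.98,0.64,0,1],[0,0,0,-0.98,0.64,0,1],[0,0,0,-0.98,0.64,0,1],[0,0,0,-0.98,0.64,0,1],[0,0,0,-0.98,0.64,0,1],[0,0,0,-0.98,0.64,0,1],[0,0,0,-0.98,0.64,0,1],[0,0,0,0,0,0,1]],
  ],
)

```text
time_s: 4.98
tcp_pos: [460.0, 145.1, 303.9]
tool_rot: [3.141, 0.001, 1.568]
contact_force: [0.1, -0.3, -0.5]
opening: 85.4
```

>>> carry_out(
  motion=[
    [[0,0,0,0.05,-0.07,1,1],[0,0,0,0,0,1,1],[0,0,0,0,0,1,1],[0,0,0,0,0,1,1],[0,0,0,0,0,1,1],[0,0,0,0,0,1,1],[0,0,0,0,0,1,1],[0,0,0,0,0,1,1],[0,0,0,0,0,1,1],[0,0,0,0,0,0.7,1],[0,0,0,0,0,0.4,1],[0,0,0,0,0,0,1]],
  ],
)

```text
time_s: 5.98
tcp_pos: [456.5, 148.7, 100.6]
tool_rot: [-3.139, 0.001, 1.571]
contact_force: [0.3, -0.2, 0.4]
opening: 85.4
```

```bash
cat > v.py <<'E'
from ov import *
def view(x,y,z,tag,h=40):
    o=[]
    for c in('top','scene'):
        im=optics.grab_frame(c); s=crop(c,im,[x,y,z],h if c=='scene' else int(h*.7),1,[],''); o.append(cv2.resize(s,(390,390),interpolation=cv2.INTER_CUBIC))
    cv2.imwrite(f'pics/{tag}.png',np.hstack(o)); s=r.sense(); print(s['time_s'],s['tcp_pos'],s['contact_force'],s['opening'])
E
python3 -c "
from v import *
view(459,146,60,'a1')"
```

```text
6.0833 [457.36063944 148.85265791 102.41840167] [-0.15356209 -0.53297694  0.28765932] 85.51741248486375
```

View pics/a1.png

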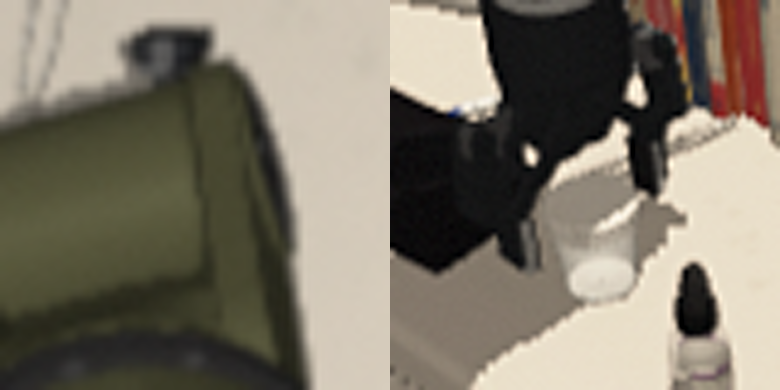

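>>> carry_out(
  motion=[
    [[0,0,0,-0.12,0.06,0,1],[0,0,0,0,0,0,0.8],[0,0,0,0,0,0,0.7],[0,0,0,0,0,0,0.5],[0,0,0,0,0,0,0.3],[0,0,0,0,0,0,0.3],[0,0,0,0,0,0,0.3],[0,0,0,0,0,0,0.3],[0,0,0,0,0,0,0.3]],
  ],
  newtons=30,
)

```text
time_s: 6.83
tcp_pos: [458.7, 146.3, 102.6]
tool_rot: [3.14, -0.0, 1.571]
contact_force: [0.6, -1.1, 7.1]
opening: 55.0
```

```bash
python3 -c "
from v import *
view(459,146,60,'a2')"
```

```text
6.9333 [458.70483462 146.31864299 102.59564678] [-1.1828562  -0.24711304  6.48957345] 54.870762135374484
```

View pics/a2.png

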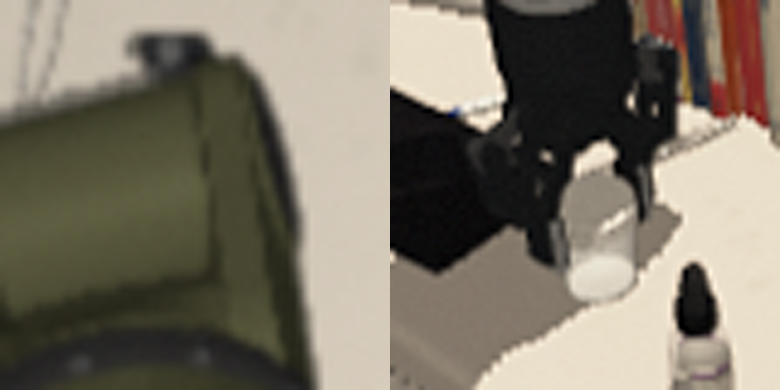

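>>> carry_out(
  motion=[
    [[0,0,0,0,0,-0.3,0.3],[0,0,0,0,0,-0.7,0.3],[0,0,0,0,0,-1,0.3],[0,0,0,0,0,-1,0.3],[0,0,0,0,0,-1,0.3],[0,0,0,0,0,-1,0.3],[0,0,0,0,0,-0.7,0.3],[0,0,0,0,0,-0.3,0.3],[0,0,0,-0.3,0,0,0.3],[0,0,0,-0.7,0,0,0.3],[0,0,0,-1,0.14,0,0.3],[0,0,0,-1,0.14,0,0.3],[0,0,0,-1,0.14,0,0.3],[0,0,0,-1,0.14,0,0.3],[0,0,0,-1,0.14,0,0.3],[0,0,0,-1,0.14,0,0.3],[0,0,0,-1,0.14,0,0.3],[0,0,0,-1,0.14,0,0.3],[0,0,0,-1,0.14,0,0.3],[0,0,0,-1,0.14,0,0.3]],
  ],
)

```text
time_s: 8.6
tcp_pos: [485.9, -75.1, 220.7]
tool_rot: [-3.14, -0.0, 1.571]
contact_force: [-0.7, -0.1, -0.5]
opening: 54.6
```

>>> carry_out(
  motion=[
    [[0,0,0,-1,0.14,0,0.3],[0,0,0,-1,0.14,0,0.3],[0,0,0,-1,0.14,0,0.3],[0,0,0,-1,0.14,0,0.3],[0,0,0,-1,0.14,0,0.3],[0,0,0,-1,0.14,0,0.3],[0,0,0,-1,0.14,0,0.3],[0,0,0,-1,0.14,0,0.3],[0,0,0,-1,0.14,0,0.3],[0,0,0,-1,0.14,0,0.3],[0,0,0,-1,0.14,0,0.3],[0,0,0,-1,0.14,0,0.3],[0,0,0,-1,0.14,0,0.3],[0,0,0,-1,0.14,0,0.3],[0,0,0,-1,0.14,0,0.3],[0,0,0,-0.7,0.14,0,0.3],[0,0,0,-0.5,0.1,0,0.3],[0,0,0,-0.5,0.05,0,0.3],[0,0,0,0,0,0,0.3],[0,0,0,0,0,0,0.3]],
  ],
)

```text
time_s: 10.27
tcp_pos: [533.8, -407.9, 220.9]
tool_rot: [-3.141, -0.001, 1.57]
contact_force: [-0.3, 0.5, -0.4]
opening: 54.7
```

```bash
python3 -c "
from v import *
view(534,-407,60,'a3',60)"
```

```text
10.3667 [ 534.08545789 -407.24458435  221.57133063] [-0.20041411 -0.12629657 -0.68691445] 54.43710849427477
```

View pics/a3.png

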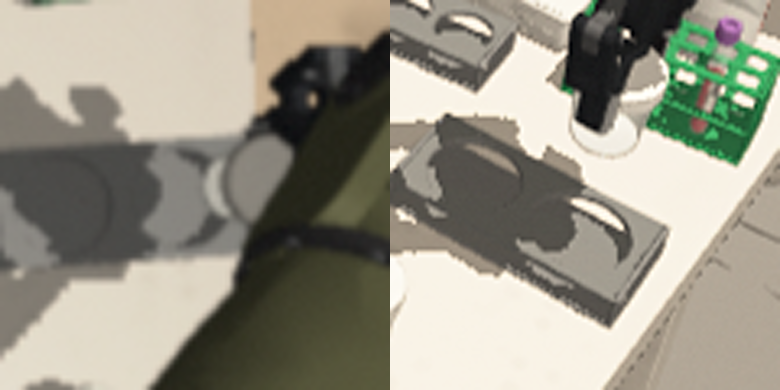

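>>> carry_out(
  motion=[
    [[0,0,0,0,0,0.5,0.3],[0,0,0,0,0,1,0.3],[0,0,0,0,0,1,0.3],[0,0,0,0,0,1,0.3],[0,0,0,0,0,0.7,0.3],[0,0,0,0,0,0.5,0.3],[0,0,0,0,0,0.5,0.3],[0,0,0,0,0,0.3,0.3],[0,0,0,0,0,0.2,0.3],[0,0,0,0,0,0,0.3]],
  ],
)

```text
time_s: 11.2
tcp_pos: [534.1, -407.7, 107.5]
tool_rot: [-3.141, -0.0, 1.571]
contact_force: [0.7, -0.4, -0.5]
opening: 55.3
```

```bash
python3 -c "
from v import *
view(534,-407,30,'a4',45)"
```

```text
11.3 [ 534.37523361 -407.92279761  108.5030147 ] [-0.94508463 -0.04557294 -0.18023943] 54.428372512908446
```

View pics/a4.png

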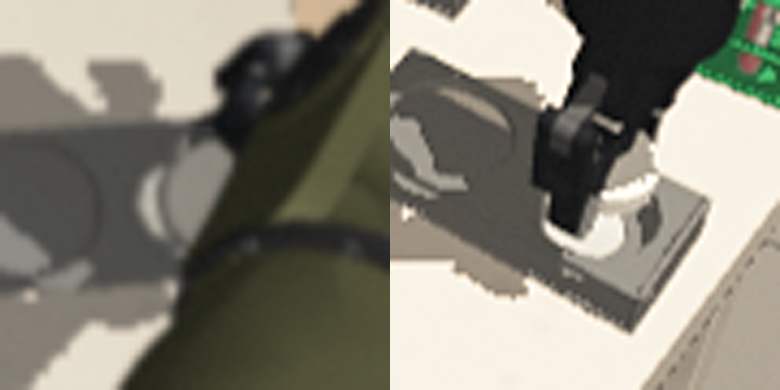

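Run:
```python
from ov import *
im=optics.grab_frame('scene'); g=G['crack']; pl=[P('scene',circ(*loc(*g,0,-40),28,33)),P('scene',circ(534.2,-407.7,6,21)),P('scene',circ(534.2,-407.7,66,28)),P('scene',rect(*g,80,172,30))]
s=crop('scene',im,[534,-407,30],40,7,pl,''); s0=crop('scene',im,[534,-407,30],40,7,[],'')
cv2.imwrite('pics/a5.png',cv2.resize(np.hstack([s,s0]),(800,400)))
```

```text
(no output)
```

View pics/a5.png

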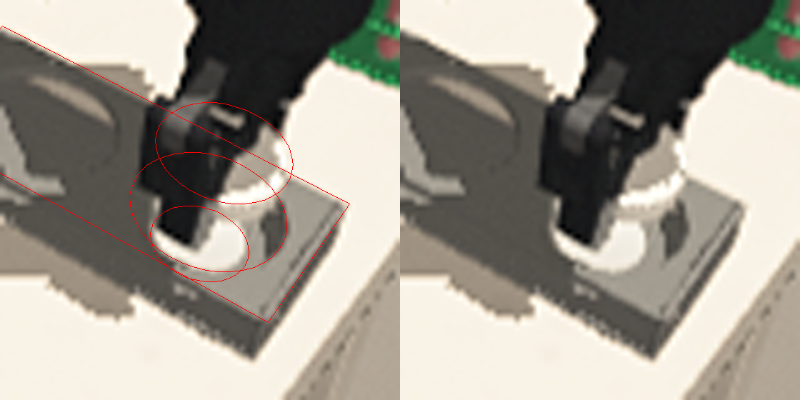

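>>> carry_out(
  motion=[
    [[0,0,0,0,0,0.06,0.3],[0,0,0,0,0,0.06,0.3],[0,0,0,0,0,0,0.3]],
  ],
)

```text
time_s: 11.6
tcp_pos: [534.5, -408.1, 106.7]
tool_rot: [3.14, 0.001, 1.571]
contact_force: [-0.4, 1.1, 6.5]
opening: 54.8
```

```bash
python3 -c "
from h import *
s=r.sense();print(s['tcp_pos'],s['contact_force'])"
```

```text
[ 534.46220581 -408.14639622  106.67708151] [-0.4108732   1.07095399  6.4539453 ]
```

>>> carry_out(
  motion=[
    [[0,0,0,0,0,0,0.7],[0,0,0,0,0,0,1],[0,0,0,0,0,0,1],[0,0,0,0,0,0,1],[0,0,0,0,0,-0.3,1],[0,0,0,0,0,-0.7,1],[0,0,0,0,0,-1,1],[0,0,0,0,0,-1,1],[0,0,0,0,0,-1,1],[0,0,0,0.46,-0.93,0,1],[0,0,0,0.46,-0.93,0,1],[0,0,0,0.46,-0.93,0,1],[0,0,0,0.46,-0.93,0,1],[0,0,0,0.46,-0.93,0,1],[0,0,0,0.46,-0.93,0,1],[0,0,0,0.46,-0.93,0,1],[0,0,0,0.46,-0.93,0,1],[0,0,0,0,0,0,1],[0,0,0,0,0,0,1]],
  ],
)

```text
time_s: 13.18
tcp_pos: [385.3, -334.3, 187.0]
tool_rot: [3.14, 0.001, 1.57]
contact_force: [0.6, -1.2, 0.7]
opening: 85.3
```

Run:
```python
from ov import *
ims={c:optics.grab_frame(c) for c in('top','scene')}
g=G['crack'];o=[]
for c in ims:
  for p,pl in (([534,-407,30],[circ(*loc(*g,0,-40),28,33),circ(534.2,-407.7,64,28)]),([385,-334,30],[circ(385,-334,60,28),circ(385,-334,0,21)])):
    o.append(cv2.resize(crop(c,ims[c],p,26 if c=='top' else 40,7,[P(c,q) for q in pl],''),(300,300)))
cv2.imwrite('pics/a6.png',np.vstack([np.hstack(o[:2]),np.hstack(o[2:])])); s=r.sense();print(s['time_s'],s['tcp_pos'],s['tool_rot'])
```

```text
13.2833 [ 386.0262963  -334.63861015  186.46430707] [3.14030566e+00 1.22968880e-03 1.57079170e+00]
```

View pics/a6.png

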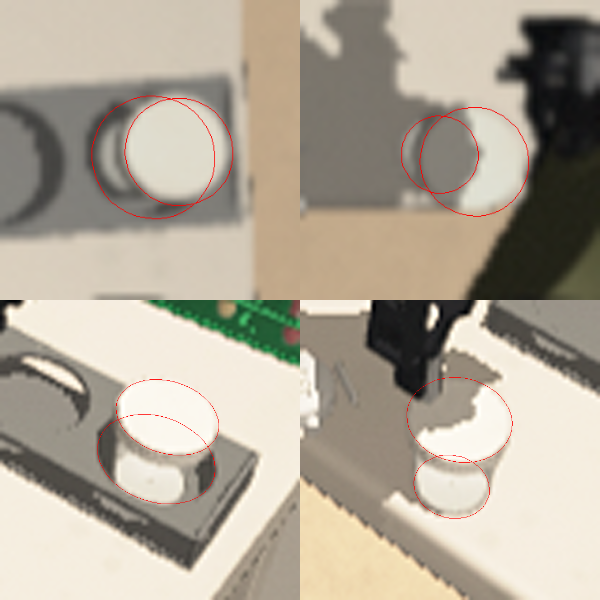

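Cup A stands in the -40 mm hole (top picture, lid at 178,150, upright). The cup B overlay matches, so I'll grip it.

>>> carry_out(
  motion=[
    [[0,0,0,0,-0.03,1,1],[0,0,0,0,0,1,1],[0,0,0,0,0,1,1],[0,0,0,0,0,0.7,1],[0,0,0,0,0,0.4,1],[0,0,0,0,0,0.1,1],[0,0,0,0,0,0,0.8],[0,0,0,0,0,0,0.7],[0,0,0,0,0,0,0.5],[0,0,0,0,0,0,0.3],[0,0,0,0,0,0,0.3],[0,0,0,0,0,0,0.3],[0,0,0,0,0,0,0.3],[0,0,0,0,0,0,0.3]],
  ],
)

```text
time_s: 14.45
tcp_pos: [385.2, -334.6, 102.6]
tool_rot: [3.14, 0.002, 1.571]
contact_force: [-0.7, 0.1, 6.5]
opening: 54.7
```

```bash
python3 -c "
from v import *
view(385,-334,40,'b1')"
```

```text
14.55 [ 385.20496515 -334.57265844  102.59126777] [-0.19474663  1.00481804  6.2292678 ] 54.28159962418935
```

View pics/b1.png

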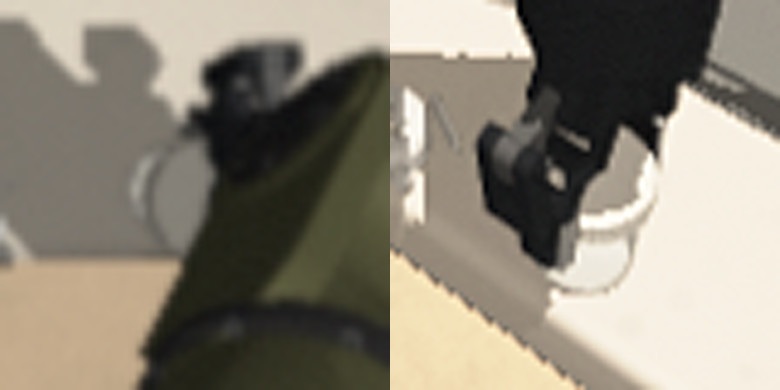

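>>> carry_out(
  motion=[
    [[0,0,0,0,0,-0.3,0.3],[0,0,0,0,0,-0.7,0.3],[0,0,0,0,0,-1,0.3],[0,0,0,0,0,-0.7,0.3],[0,0,0,0,0,-0.3,0.3],[0,0,0,0.04,0.5,0,0.3],[0,0,0,0.04,0.9,0,0.3],[0,0,0,0.04,0.9,0,0.3],[0,0,0,0.04,0.9,0,0.3],[0,0,0,0.04,0.9,0,0.3],[0,0,0,0.04,0.9,0,0.3],[0,0,0,0.04,0.9,0,0.3],[0,0,0,0.04,0.9,0,0.3],[0,0,0,0.04,0.5,0,0.3],[0,0,0,0,0,0,0.3],[0,0,0,0,0,0,0.3]],
  ],
)

```text
time_s: 15.88
tcp_pos: [530.9, -326.5, 160.2]
tool_rot: [-3.14, -0.001, 1.572]
contact_force: [-0.3, 0.0, -0.6]
opening: 54.6
```

```bash
python3 -c "
from v import *
view(531,-328,60,'b2',45)"
```

```text
15.9833 [ 530.24630133 -326.85145472  160.83658277] [-1.18967847 -1.28743585 -0.14210083] 54.18279849989389
```

View pics/b2.png

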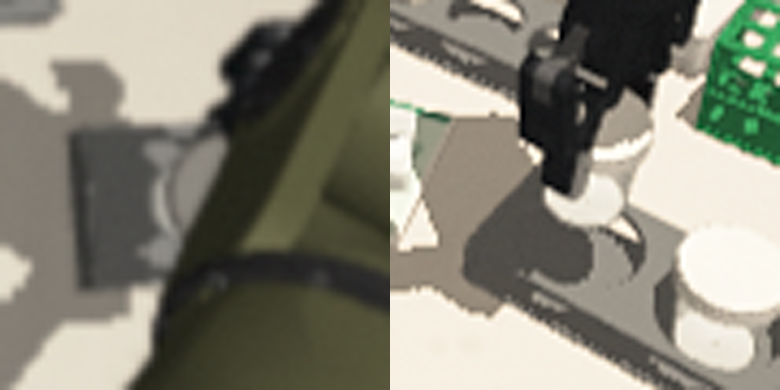

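>>> carry_out(
  motion=[
    [[0,0,0,-0.03,0.04,0.6,0.3],[0,0,0,0,0,0.8,0.3],[0,0,0,0,0,0.6,0.3],[0,0,0,0,0,0.4,0.3],[0,0,0,0,0,0.2,0.3],[0,0,0,0,0,0.1,0.3],[0,0,0,0,0,0.06,0.3],[0,0,0,0,0,0.04,0.3],[0,0,0,0,0,0,0.3],[0,0,0,0,0,0,0.3]],
  ],
)

```text
time_s: 16.82
tcp_pos: [531.6, -327.8, 106.6]
tool_rot: [3.141, 0.001, 1.571]
contact_force: [-3.9, -0.4, 4.1]
opening: 54.7
```

>>> carry_out(
  motion=[
    [[0,0,0,0,0,0,0.7],[0,0,0,0,0,0,1],[0,0,0,0,0,0,1],[0,0,0,0,0,0,1],[0,0,0,0,0,-0.5,1],[0,0,0,0,0,-1,1],[0,0,0,0,0,-1,1],[0,0,0,0,0,-1,1],[0,0,0,0,0,-1,1],[0,0,0,0.91,-0.68,0,1],[0,0,0,0.91,-0.68,0,1],[0,0,0,0.91,-0.68,0,1],[0,0,0,0.91,-0.68,0,1],[0,0,0,0.91,-0.68,0,1],[0,0,0,0.91,-0.68,0,1],[0,0,0,0.91,-0.68,0,1],[0,0,0,0.91,-0.68,0,1],[0,0,0,0.9,-0.68,0,1],[0,0,0,0,0,0,1]],
  ],
)

```text
time_s: 18.4
tcp_pos: [407.5, -161.8, 196.0]
tool_rot: [-3.141, -0.0, 1.572]
contact_force: [-0.3, -0.0, -0.3]
opening: 85.0
```

Run:
```python
from ov import *
ims={c:optics.grab_frame(c) for c in('top','scene')}
g=G['crack'];o=[]
for c in ims:
  for p,pl in (([531,-367,30],[circ(*loc(*g,0,40),28,33),circ(531.2,-327.7,64,28)]),([409,-164,30],[circ(409,-164,60,16.5),circ(409,-164,0,16.5),circ(409,-164,96,2)])):
    o.append(cv2.resize(crop(c,ims[c],p,26 if c=='top' else 40,7,[P(c,q) for q in pl],''),(300,300)))
cv2.imwrite('pics/b3.png',np.vstack([np.hstack(o[:2]),np.hstack(o[2:])])); s=r.sense();print(s['time_s'],s['tcp_pos'],s['tool_rot'])
```

```text
18.5 [ 409.36568228 -163.85029087  196.45981294] [3.14012156e+00 7.85676786e-04 1.57152745e+00]
```

View pics/b3.png

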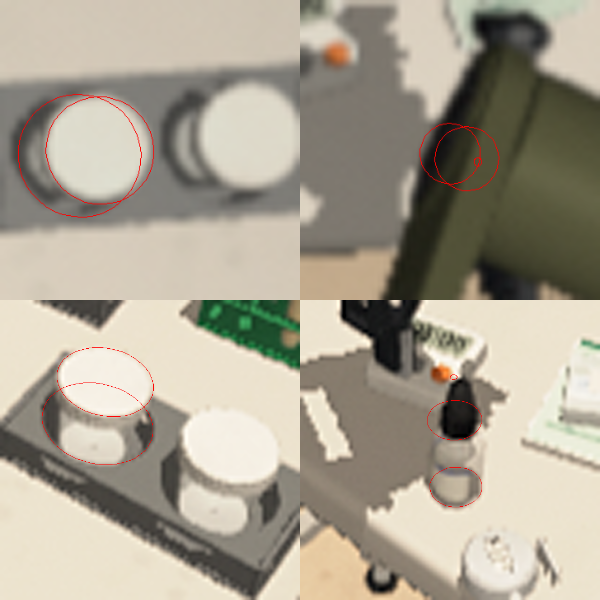

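>>> carry_out(
  motion=[
    [[0,0,0,-0.05,0.04,1,1],[0,0,0,0,0,1,1],[0,0,0,0,0,1,1],[0,0,0,0,0,0.7,1],[0,0,0,0,0,0.5,1],[0,0,0,0,0,0.4,1],[0,0,0,0,0,0.07,1],[0,0,0,0,0,0,0.8],[0,0,0,0,0,0,0.6],[0,0,0,0,0,0,0.5],[0,0,0,0,0,0,0.4],[0,0,0,0,0,0,0.2],[0,0,0,0,0,0,0.2],[0,0,0,0,0,0,0.2],[0,0,0,0,0,0,0.2],[0,0,0,0,0,0,0.2],[0,0,0,0,0,0,0.2]],
  ],
)

```text
time_s: 19.92
tcp_pos: [410.2, -165.1, 102.7]
tool_rot: [3.141, 0.001, 1.571]
contact_force: [-1.6, -0.6, 5.3]
opening: 31.2
```

```bash
python3 -c "
from v import *
view(410,-165,40,'c1')"
```

```text
20.0167 [ 410.20308985 -165.14564363  102.66536942] [-0.87564351 -0.51534391  6.02040626] 31.21045522233415
```

View pics/c1.png

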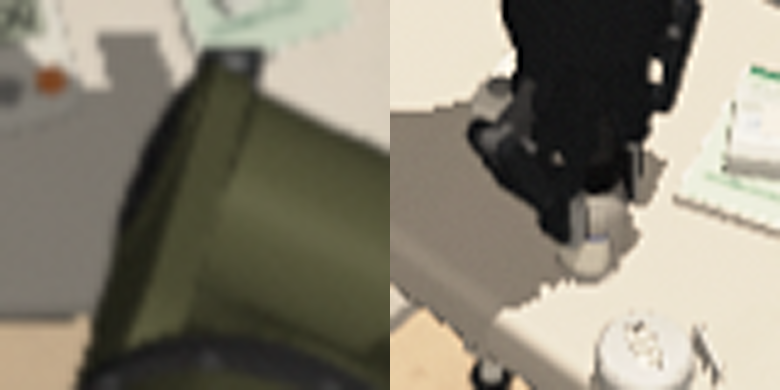

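Run:
```python
from h import *
im=optics.grab_frame('scene'); 
cv2.imwrite('pics/psu.png',cv2.resize(im[150:260,280:420],None,fx=5.5,fy=5.5,interpolation=cv2.INTER_CUBIC))
```

```text
(no output)
```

View pics/psu.png

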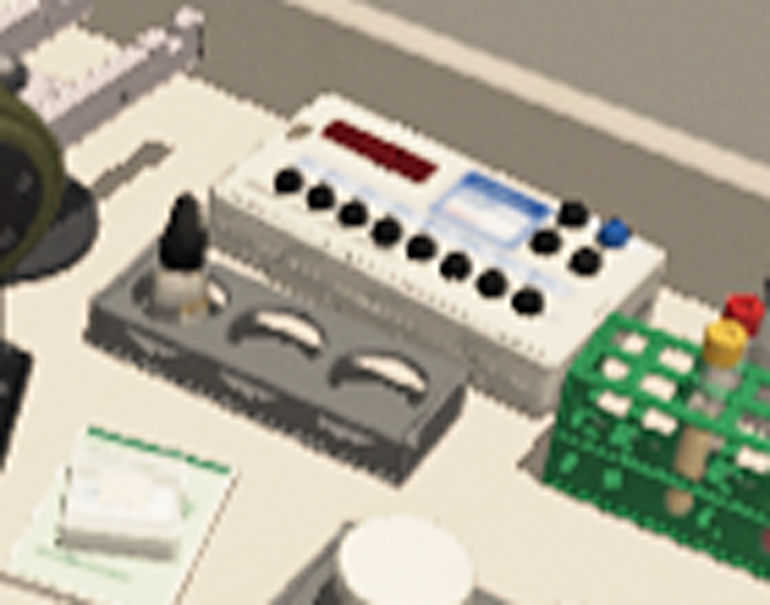

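Run:
```python
from h import *
a=lambda u,v:(280+u/5.5,150+v/5.5)
for p in [(535,415),(215,237)]: print(atz('scene',a(*p),0))
for z in(30,40,50): print(atz('scene',a(550,360),z),atz('scene',a(213,187),z))
for p in [(570,480)]: print('rack',atz('scene',a(*p),0))
```

```text
[ 711.57703481 -297.17432947    0.        ]
[ 725.2007903  -103.05386317    0.        ]
[ 717.6931956  -296.09096964   30.        ] [726.1003516  -98.45302452  30.        ]
[ 706.4251548 -300.4526214   40.       ] [ 714.71149652 -105.65481445   40.        ]
[ 695.15711399 -304.81427315   50.        ] [ 703.32264144 -112.85660438   50.        ]
rack [ 682.88367707 -331.0555416     0.        ]
```

>>> carry_out(
  motion=[
    [[0,0,0,0,0,-0.3,0.2],[0,0,0,0,0,-0.7,0.2],[0,0,0,0,0,-1,0.2],[0,0,0,0,0,-1,0.2],[0,0,0,0,0,-1,0.2],[0,0,0,0,0,-0.7,0.2],[0,0,0,0,0,-0.3,0.2]],
  ],
)

```text
time_s: 20.65
tcp_pos: [410.4, -165.1, 204.4]
tool_rot: [3.139, 0.001, 1.571]
contact_force: [0.6, 0.4, 0.8]
opening: 31.2
```

>>> carry_out(
  motion=[
    [[0,0,0,-0.27,0.5,0,0.2],[0,0,0,-0.27,0.94,0,0.2],[0,0,0,-0.27,0.94,0,0.2],[0,0,0,-0.27,0.94,0,0.2],[0,0,0,-0.27,0.94,0,0.2],[0,0,0,-0.27,0.94,0,0.2],[0,0,0,-0.27,0.94,0,0.2],[0,0,0,-0.27,0.94,0,0.2],[0,0,0,-0.27,0.94,0,0.2],[0,0,0,-0.27,0.94,0,0.2],[0,0,0,-0.27,0.94,0,0.2],[0,0,0,-0.27,0.94,0,0.2],[0,0,0,-0.27,0.94,0,0.2],[0,0,0,-0.24,0.5,0,0.2],[0,0,0,0,0,0,0.2],[0,0,0,0,0,0,0.2]],
  ],
)

```text
time_s: 21.98
tcp_pos: [655.3, -239.9, 201.0]
tool_rot: [-3.14, -0.001, 1.571]
contact_force: [-0.2, 0.8, -0.7]
opening: 30.9
```

>>> carry_out(
  motion=[
    [[0,0,0,0,0,0.5,0.2],[0,0,0,0,0,1,0.2],[0,0,0,0,0,0.9,0.2],[0,0,0,0,0,0.6,0.2],[0,0,0,0,0,0,0.2],[0,0,0,0,0,0,0.2]],
  ],
)

```text
time_s: 22.48
tcp_pos: [655.2, -239.9, 141.8]
tool_rot: [-3.141, -0.0, 1.571]
contact_force: [-0.3, 0.8, -0.3]
opening: 31.4
```

```bash
cat >> v.py <<'E'
def view2(x,y,z,pl,tag,h=26):
    s=r.sense();print(s['time_s'],np.round(s['tcp_pos'],1),np.round(s['tool_rot'],3),np.round(s['contact_force'],1),round(s['opening'],1))
    o=[]
    for c in('top','scene'):
        im=optics.grab_frame(c)
        for q in ([],pl): o.append(cv2.resize(crop(c,im,[x,y,z],h if c=='top' else int(h*1.4),8,[P(c,k) for k in q],''),(300,300)))
    cv2.imwrite(f'pics/{tag}.png',np.vstack([np.hstack(o[:2]),np.hstack(o[2:])]))
E
python3 -c "
from v import *
x,y=656.2,-240
view2(x,y,50,[circ(x,y,28,23),circ(x,y,42,16.5),circ(x,y,100,16.5),rect(*G['brack'],64,172,30)],'c2')"
```

```text
22.4833 [ 655.2 -239.9  141.8] [-3.141 -0.     1.571] [-0.3  0.8 -0.3] 31.4
```

View pics/c2.png

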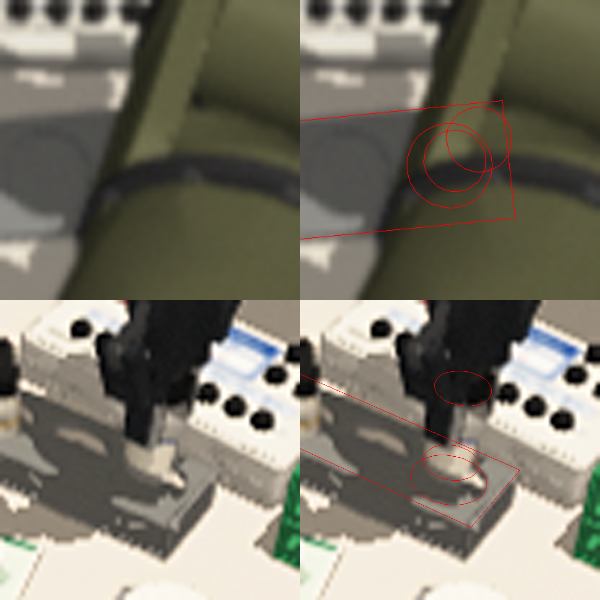

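>>> carry_out(
  motion=[
    [[0,0,0,0,0,0.3,0.2],[0,0,0,0,0,0.5,0.2],[0,0,0,0,0,0.4,0.2],[0,0,0,0,0,0.2,0.2],[0,0,0,0,0,0.15,0.2],[0,0,0,0,0,0.1,0.2],[0,0,0,0,0,0.07,0.2],[0,0,0,0,0,0,0.2],[0,0,0,0,0,0,0.2]],
  ],
)

```text
time_s: 23.33
tcp_pos: [655.7, -240.0, 107.9]
tool_rot: [3.141, 0.0, 1.571]
contact_force: [-0.5, -0.0, -0.6]
opening: 30.6
```

```bash
python3 -c "
from v import *
x,y=656.2,-240
view2(x,y,30,[circ(x,y,28,23),circ(x,y,5,16.5),circ(x,y,62,16.5)],'c3',20)"
```

```text
23.3333 [ 655.7 -240.   107.9] [3.141 0.    1.571] [-0.5 -0.  -0.6] 30.6
```

View pics/c3.png

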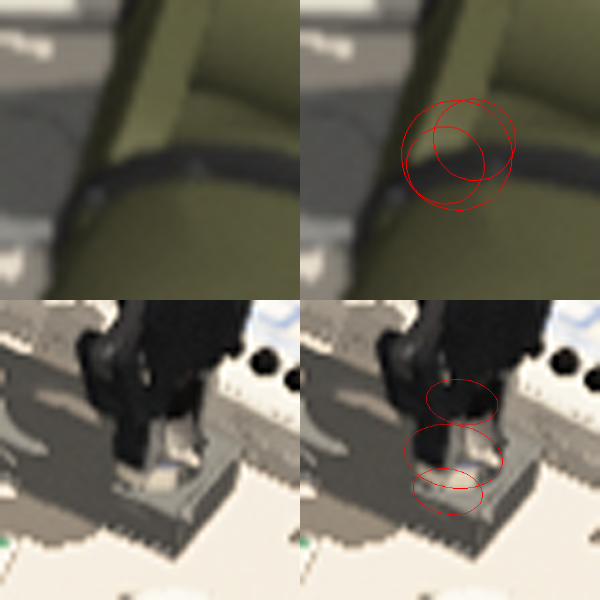

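>>> carry_out(
  motion=[
    [[0,0,0,0,0,0.04,0.2],[0,0,0,0,0,0.04,0.2],[0,0,0,0,0,0.04,0.2],[0,0,0,0,0,0,0.2],[0,0,0,0,0,0,0.2]],
  ],
)

```text
time_s: 23.85
tcp_pos: [655.8, -240.3, 106.7]
tool_rot: [3.14, 0.001, 1.571]
contact_force: [-3.4, 0.9, 8.9]
opening: 31.2
```

>>> carry_out(
  motion=[
    [[0,0,0,0,0,0,0.45],[0,0,0,0,0,0,0.55],[0,0,0,0,0,0,0.55],[0,0,0,0,0,-0.4,0.55],[0,0,0,0,0,-0.8,0.55],[0,0,0,0,0,-1,0.55],[0,0,0,0,0,-1,0.55],[0,0,0,0,0,-1,1],[0,0,0,0,0,-0.8,1]],
  ],
)

```text
time_s: 24.6
tcp_pos: [655.7, -240.0, 207.6]
tool_rot: [3.14, 0.001, 1.571]
contact_force: [-0.1, 1.0, -0.0]
opening: 69.4
```

>>> carry_out(
  motion=[
    [[0,0,0,0.96,-0.8,0,1],[0,0,0,0.96,-0.8,0,1],[0,0,0,0.96,-0.8,0,1],[0,0,0,0.96,-0.8,0,1],[0,0,0,0.96,-0.8,0,1],[0,0,0,0.96,-0.8,0,1],[0,0,0,0.96,-0.8,0,1],[0,0,0,0.96,-0.8,0,1],[0,0,0,0.96,-0.8,0,1],[0,0,0,0.96,-0.8,0,1],[0,0,0,0.96,-0.8,0,1],[0,0,0,0.96,-0.8,0,1],[0,0,0,0.96,-0.8,0,1],[0,0,0,0.92,-0.85,0,1],[0,0,0,0,0,0,1],[0,0,0,0,0,0,1]],
  ],
)

```text
time_s: 25.93
tcp_pos: [430.4, 28.6, 206.0]
tool_rot: [3.14, 0.0, 1.572]
contact_force: [0.1, -0.1, -0.2]
opening: 85.3
```

```bash
python3 -c "
from v import *
x,y=656.2,-240
view2(x,y,30,[circ(x,y,28,23),circ(x,y,66,16.5),circ(x,y,100,2)],'c4',26)
x,y=431,28
view2(x,y,30,[circ(x,y,0,16.5),circ(x,y,62,16.5),circ(x,y,96,2)],'c5',20)"
```

```text
25.9333 [430.4  28.6 206. ] [3.14  0.    1.572] [ 0.1 -0.1 -0.2] 85.3
26.0333 [431.1  27.7 205.8] [3.141 0.    1.571] [-0.7 -0.5  0.3] 85.6
```

View pics/c4.png

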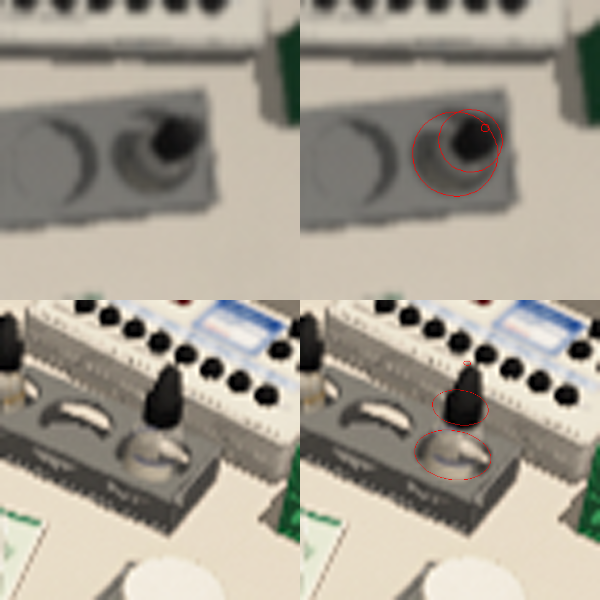

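View pics/c5.png

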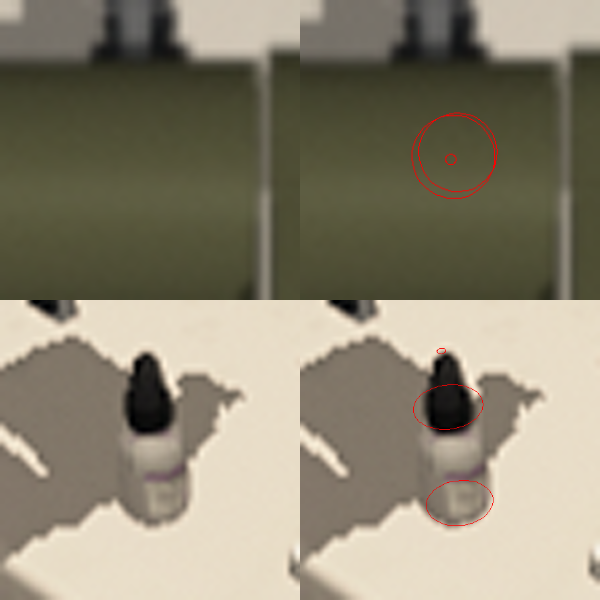

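>>> carry_out(
  motion=[
    [[0,0,0,0.04,-0.02,1,1],[0,0,0,0,0,1,1],[0,0,0,0,0,1,1],[0,0,0,0,0,0.8,1],[0,0,0,0,0,0.7,1],[0,0,0,0,0,0.5,1],[0,0,0,0,0,0.15,1],[0,0,0,0,0,0,0.8],[0,0,0,0,0,0,0.6],[0,0,0,0,0,0,0.5],[0,0,0,0,0,0,0.4],[0,0,0,0,0,0,0.2],[0,0,0,0,0,0,0.2],[0,0,0,0,0,0,0.2],[0,0,0,0,0,0,0.2],[0,0,0,0,0,0,0.2],[0,0,0,0,0,0,0.2]],
  ],
)

```text
time_s: 27.55
tcp_pos: [430.5, 28.8, 103.0]
tool_rot: [3.14, 0.0, 1.571]
contact_force: [-0.4, 0.7, 5.5]
opening: 30.6
```

```bash
python3 -c "
from v import *
view(431,28,40,'d1')"
```

```text
27.65 [430.55338722  28.85297412 102.98593422] [-1.78202503 -0.06380231  6.23138163] 30.552797314893304
```

View pics/d1.png

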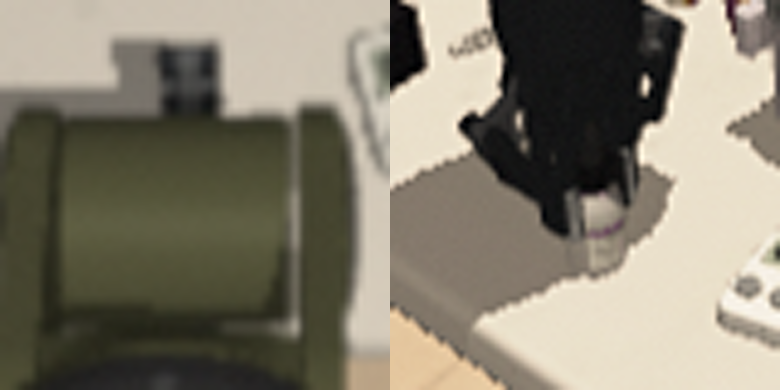

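>>> carry_out(
  motion=[
    [[0,0,0,0,0,-0.3,0.2],[0,0,0,0,0,-0.7,0.2],[0,0,0,0,0,-1,0.2],[0,0,0,0,0,-1,0.2],[0,0,0,0,0,-1,0.2],[0,0,0,0,0,-1,0.2],[0,0,0,0,0,-0.5,0.2]],
  ],
)

```text
time_s: 28.23
tcp_pos: [430.6, 28.8, 214.9]
tool_rot: [3.139, 0.0, 1.571]
contact_force: [-0.0, -0.0, -0.3]
opening: 30.5
```

>>> carry_out(
  motion=[
    [[0,0,0,-0.5,0,0,0.2],[0,0,0,-1,0,0,0.2],[0,0,0,-1,0,0,0.2],[0,0,0,-1,0,0,0.2],[0,0,0,-1,0.5,0,0.2],[0,0,0,-0.8,0.9,0,0.2],[0,0,0,-0.8,0.9,0,0.2],[0,0,0,-0.8,0.9,0,0.2],[0,0,0,-0.8,0.9,0,0.2],[0,0,0,-0.8,0.9,0,0.2],[0,0,0,-0.8,0.9,0,0.2],[0,0,0,-0.8,0.9,0,0.2],[0,0,0,-0.6,0.9,0,0.2],[0,0,0,0,0.9,0,0.2],[0,0,0,0,0.9,0,0.2],[0,0,0,0,0.9,0,0.2],[0,0,0,0,0.9,0,0.2],[0,0,0,0,0.6,0,0.2],[0,0,0,0,0,0,0.2],[0,0,0,0,0,0,0.2]],
  ],
)

```text
time_s: 29.9
tcp_pos: [667.6, -185.7, 210.3]
tool_rot: [-3.139, -0.001, 1.571]
contact_force: [0.0, 0.8, -1.4]
opening: 30.4
```

>>> carry_out(
  motion=[
    [[0,0,0,-0.02,0.05,0.5,0.2],[0,0,0,0,0,1,0.2],[0,0,0,0,0,1,0.2],[0,0,0,0,0,0.6,0.2],[0,0,0,0,0,0.4,0.2],[0,0,0,0,0,0,0.2],[0,0,0,0,0,0,0.2]],
  ],
)

```text
time_s: 30.48
tcp_pos: [669.1, -185.7, 142.6]
tool_rot: [3.141, 0.0, 1.571]
contact_force: [0.2, -0.3, -0.7]
opening: 30.6
```

```bash
python3 -c "
from v import *
x,y=652.5,-186.3
view2(x,y,50,[circ(x,y,28,23),circ(x,y,42,16.5)],'d2',22)"
```

```text
30.4833 [ 669.1 -185.7  142.6] [3.141 0.    1.571] [ 0.2 -0.3 -0.7] 30.6
```

View pics/d2.png

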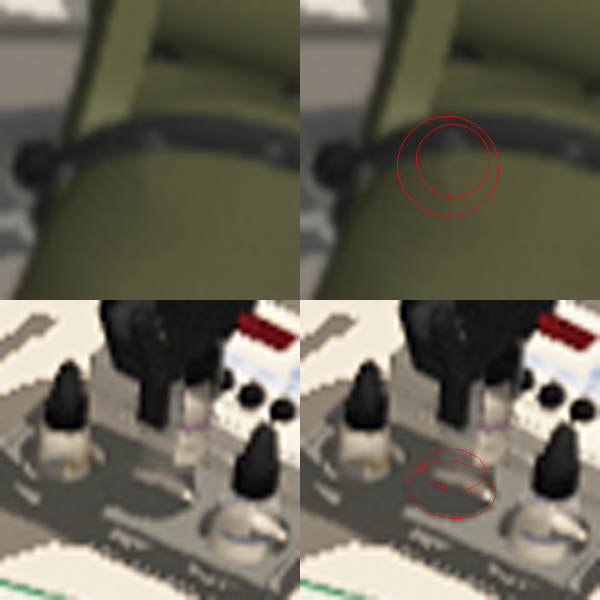

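I summed the x rows wrongly, so the bottle is 17 mm too far out. It is still above the rack, so I'll correct that.

>>> carry_out(
  motion=[
    [[0,0,0,-0.03,-0.42,0,0.2],[0,0,0,0,-0.41,0,0.2],[0,0,0,0,0,0,0.2],[0,0,0,0,0,0,0.2],[0,0,0,0,0,0,0.2]],
  ],
)

```text
time_s: 31.0
tcp_pos: [653.1, -186.2, 143.0]
tool_rot: [3.14, 0.0, 1.571]
contact_force: [0.6, -0.6, 0.4]
opening: 30.7
```

```bash
python3 -c "
from v import *
x,y=652.5,-186.3
view2(x,y,50,[circ(x,y,28,23),circ(x,y,42,16.5)],'d3',22)"
```

```text
31.0 [ 653.1 -186.2  143. ] [3.14  0.    1.571] [ 0.6 -0.6  0.4] 30.7
```

View pics/d3.png

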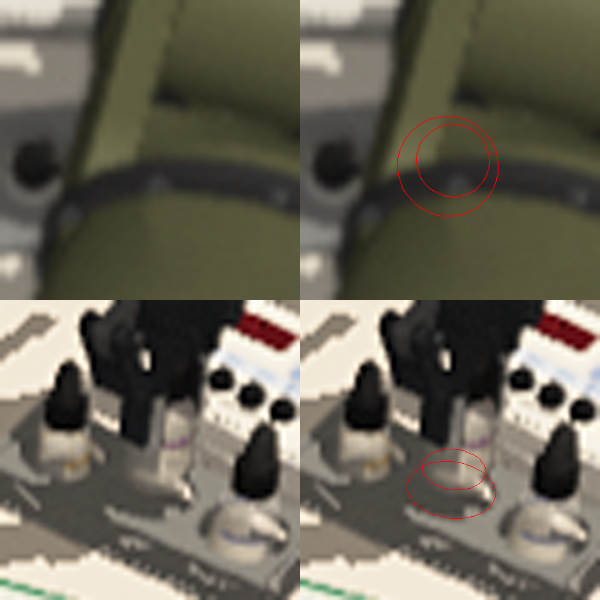

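>>> carry_out(
  motion=[
    [[0,0,0,0,0,0.3,0.2],[0,0,0,0,0,0.5,0.2],[0,0,0,0,0,0.4,0.2],[0,0,0,0,0,0.2,0.2],[0,0,0,0,0,0.15,0.2],[0,0,0,0,0,0.1,0.2],[0,0,0,0,0,0.07,0.2],[0,0,0,0,0,0.04,0.2],[0,0,0,0,0,0.04,0.2],[0,0,0,0,0,0.04,0.2],[0,0,0,0,0,0,0.2],[0,0,0,0,0,0,0.2]],
  ],
)

```text
time_s: 32.1
tcp_pos: [652.7, -186.3, 107.0]
tool_rot: [3.141, 0.001, 1.571]
contact_force: [-5.9, 1.3, 10.3]
opening: 30.3
```

```bash
python3 -c "
from v import *
x,y=652.5,-186.3
view2(x,y,30,[circ(x,y,28,23),circ(x,y,4,16.5)],'d4',20)"
```

```text
32.1 [ 652.7 -186.3  107. ] [3.141e+00 1.000e-03 1.571e+00] [-5.9  1.3 10.3] 30.3
```

View pics/d4.png

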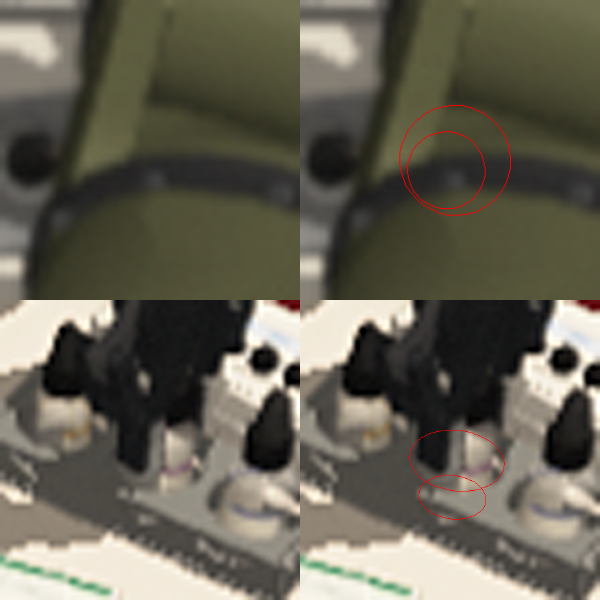

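>>> carry_out(
  motion=[
    [[0,0,0,0,0,0,0.45],[0,0,0,0,0,0,0.55],[0,0,0,0,0,0,0.55],[0,0,0,0,0,-0.5,0.55],[0,0,0,0,0,-1,0.55],[0,0,0,0,0,-1,0.55],[0,0,0,0,0,-1,0.55],[0,0,0,0,0,-1,1],[0,0,0,0,0,-1,1],[0,0,0,0,0,-0.5,1],[0,0,0,0,0,0,1]],
  ],
)

```text
time_s: 33.12
tcp_pos: [653.2, -186.3, 228.6]
tool_rot: [3.137, 0.001, 1.571]
contact_force: [-0.4, 0.5, 0.2]
opening: 85.6
```

>>> carry_out(
  motion=[
    [[0,0,0,0.99,-0.46,0,1],[0,0,0,0.99,-0.46,0,1],[0,0,0,0.99,-0.46,0,1],[0,0,0,0.99,-0.46,0,1],[0,0,0,0.99,-0.46,0,1],[0,0,0,0.99,-0.46,0,1],[0,0,0,0.99,-0.46,0,1],[0,0,0,0.99,-0.46,0,1],[0,0,0,0.99,-0.46,0,1],[0,0,0.2,0,0,0,1],[0,0,0,0,0,0,1],[0,0,0,0,0,0,1]],
  ],
)

```text
time_s: 34.12
tcp_pos: [569.8, -8.3, 224.9]
tool_rot: [-3.141, 0.0, 1.551]
contact_force: [0.4, 0.3, -0.4]
opening: 85.6
```

```bash
python3 -c "
from v import *
x,y=652.5,-186.3
view2(x,y,30,[circ(x,y,28,23),circ(x,y,66,16.5)],'e1',26)
x,y=569,-8
view2(x,y,120,[circ(x,y,131,27),circ(x,y,109,27)],'e2',26)"
```

```text
34.1167 [569.8  -8.3 224.9] [-3.141  0.     1.551] [ 0.4  0.3 -0.4] 85.6
34.2167 [570.   -8.7 225. ] [-3.141  0.     1.55 ] [-0.2 -0.5 -0.1] 85.7
```

View pics/e1.png

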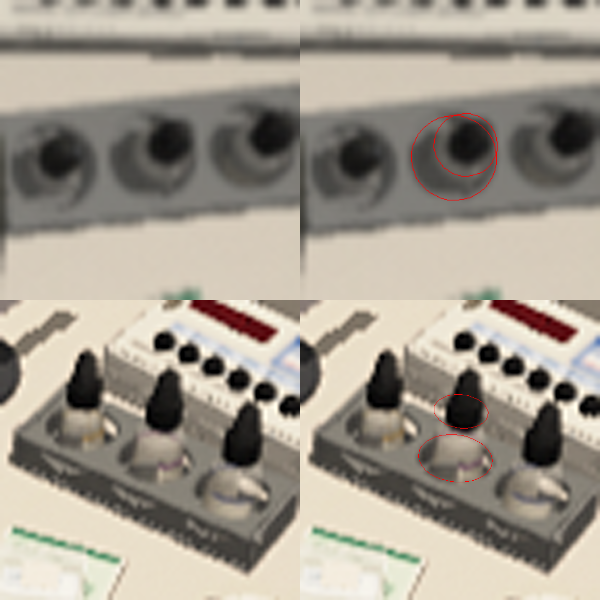

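View pics/e2.png

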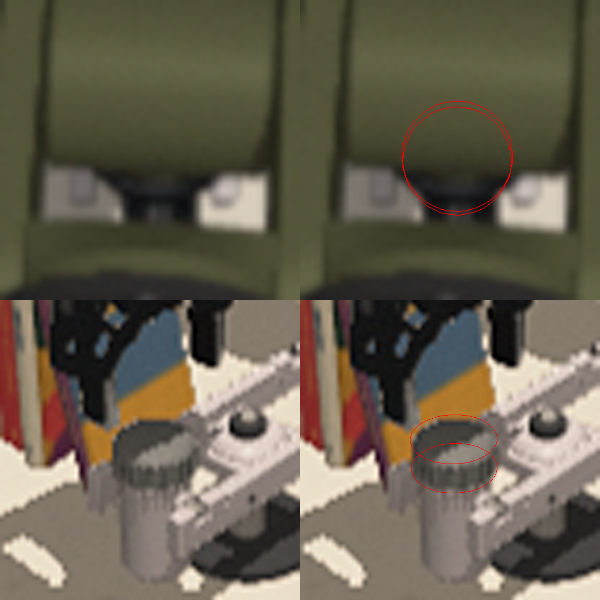

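>>> carry_out(
  motion=[
    [[0,0,0,0,0,0.5,1],[0,0,0,0,0,0.8,1],[0,0,0,0,0,0.6,1],[0,0,0,0,0,0.4,1],[0,0,0,0,0,0.3,1],[0,0,0,0,0,0.05,0.85],[0,0,0,0,0,0,0.76],[0,0,0,0,0,0,0.76],[0,0,0,0,0,0,0.76]],
  ],
)

```text
time_s: 35.07
tcp_pos: [570.0, -8.0, 173.1]
tool_rot: [3.141, 0.0, 1.551]
contact_force: [0.2, 0.0, -0.6]
opening: 64.6
```

Run:
```python
from v import *
s=r.sense();print(s['time_s'],np.round(s['tcp_pos'],1),np.round(s['contact_force'],1),s['opening'])
im=optics.grab_frame('scene'); u,v=proj('scene',[569,-8,115]).astype(int)
cv2.imwrite('pics/e3.png',cv2.resize(im[v-28:v+28,u-36:u+36],(792,594)[:2] if 0 else (720,560),interpolation=cv2.INTER_CUBIC))
```

```text
35.0667 [570.   -8.  173.1] [ 0.2  0.  -0.6] 64.58135710365119
```

View pics/e3.png

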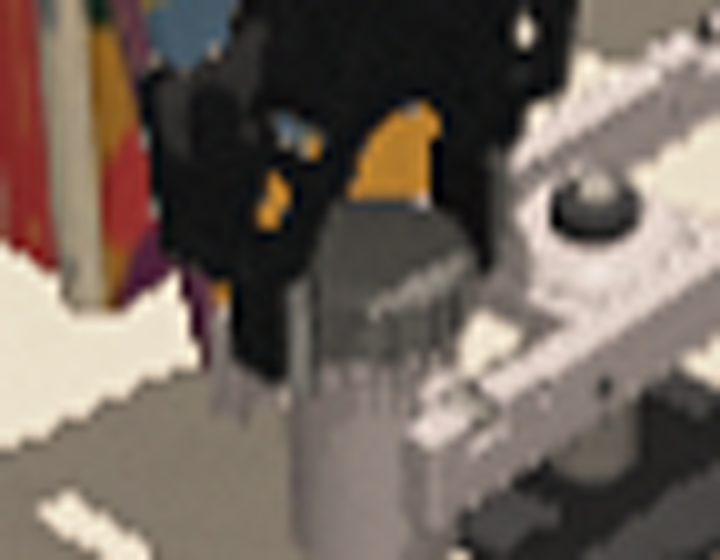

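Run:
```python
from v import *
u,v=proj('scene',[569,-8,115]).astype(int)
f=lambda p:np.round((proj('scene',p)+0.5-[u-36,v-28])*10,0)
for z in(104,120,130): print(z,'L inner',f([570-32.3,-8-11,z]),'R inner',f([570+32.3,-8-11,z]))
for x in(567,569,571):
  for y in (-6,-8,-10):
    q=P('scene',circ(x,y,118,27,200)); q=(q+.5-[u-36,v-28])*10
    print(x,y,'cap',q[:,0].min().round(),q[:,0].max().round(), q[:,1].max().round())
```

```text
104 L inner [321. 398.] R inner [485. 288.]
120 L inner [319. 348.] R inner [485. 239.]
130 L inner [318. 316.] R inner [485. 207.]
567 -6 cap 256.0 463.0 346.0
567 -8 cap 261.0 468.0 349.0
567 -10 cap 267.0 474.0 352.0
569 -6 cap 261.0 468.0 342.0
569 -8 cap 266.0 473.0 345.0
569 -10 cap 272.0 479.0 348.0
571 -6 cap 266.0 473.0 339.0
571 -8 cap 272.0 478.0 342.0
571 -10 cap 277.0 484.0 345.0
```

>>> carry_out(
  motion=[
    [[0,0,0,-0.02,-0.03,0,0.72],[0,0,0,0,0,0,0.69],[0,0,0,0,0,0,0.67],[0,0,0,0,0,0,0.66],[0,0,0,0,0,0,0.65],[0,0,0,0,0,0,0.65]],
  ],
  newtons=20,
)

```text
time_s: 35.62
tcp_pos: [569.4, -8.4, 172.7]
tool_rot: [3.141, 0.0, 1.551]
contact_force: [2.5, -0.3, 2.2]
opening: 55.4
```

>>> carry_out(
  motion=[
    [[0,0,0,0,0,0,0.64],[0,0,0,0,0,0,0.63],[0,0,0,0,0,0,0.62],[0,0,0,0,0,0,0.6],[0,0,0,0,0,0,0.5],[0,0,0,0,0,0,0.4]],
  ],
)

```text
time_s: 36.12
tcp_pos: [569.7, -8.4, 173.1]
tool_rot: [3.14, 0.0, 1.551]
contact_force: [4.9, 0.9, 4.7]
opening: 53.7
```

Run:
```python
from v import *
s=r.sense();print(s['time_s'],np.round(s['tcp_pos'],1),np.round(s['contact_force'],1),s['opening'],s['wrist_torque'])
im=optics.grab_frame('scene'); u,v=proj('scene',[569,-8,115]).astype(int)
cv2.imwrite('pics/e4.png',cv2.resize(im[v-28:v+38,u-36:u+36],(720,660)[:2] if 0 else (655,600),interpolation=cv2.INTER_CUBIC))
```

```text
36.1167 [569.7  -8.4 173.1] [4.9 0.9 4.7] 53.67100165492833 [ 0.05685381 -0.81983275  0.028649  ]
```

View pics/e4.png

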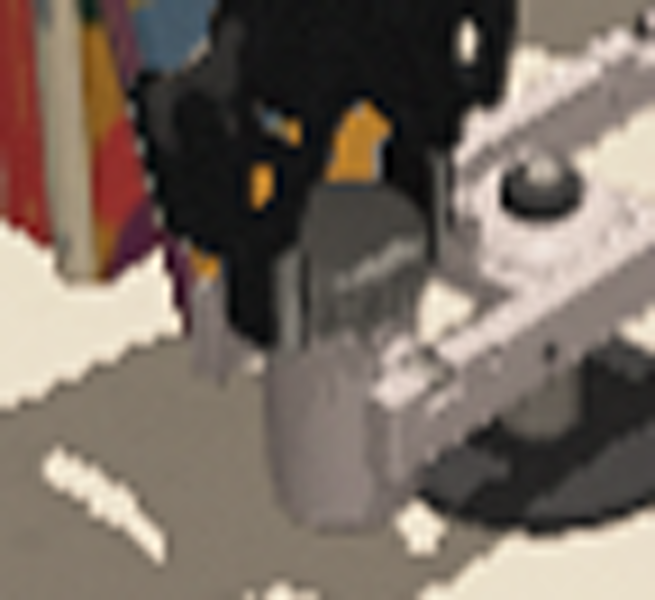

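>>> carry_out(
  motion=[
    [[0,0,0,0,0.04,0,0.4],[0,0,0,0,0,0,0.4],[0,0,0,0,0,0,0.4]],
  ],
)

```text
time_s: 36.42
tcp_pos: [570.0, -8.4, 173.1]
tool_rot: [3.141, 0.0, 1.551]
contact_force: [-0.6, -0.1, 7.9]
opening: 53.5
```

>>> carry_out(
  motion=[
    [[0,0,0,0,0,0,0.4],[0,0,0,0,0,0,0.4],[0,0,0,0,0,0,0.4],[0,0,0,0,0,-0.1,0.4],[0,0,0,0,0,-0.1,0.4],[0,0,0,0,0,-0.1,0.4],[0,0,0,0,0,-0.1,0.4],[0,0,0,0,0,-0.1,0.4],[0,0,0,0,0,0,0.4]],
  ],
  newtons=45,
)

```text
time_s: 37.17
tcp_pos: [570.0, -8.4, 182.8]
tool_rot: [3.141, 0.0, 1.551]
contact_force: [0.3, 0.3, -2.4]
opening: 52.5
```

>>> carry_out(
  motion=[
    [[0,0,0,0,0,-0.2,0.4],[0,0,0,0,0,-0.4,0.4],[0,0,0,0,0,-0.4,0.4],[0,0,0,0,0,-0.4,0.4],[0,0,0,0,0,-0.2,0.4],[0,0,0,0,0,0,0.4]],
  ],
)

```text
time_s: 37.67
tcp_pos: [570.3, -8.4, 216.0]
tool_rot: [3.139, 0.0, 1.551]
contact_force: [0.9, -0.6, -2.7]
opening: 52.9
```

Run:
```python
from v import *
s=r.sense();print(s['time_s'],np.round(s['tcp_pos'],1),np.round(s['contact_force'],1),s['opening'],s['wrist_torque'])
im=optics.grab_frame('scene'); u,v=proj('scene',[569,-8,135]).astype(int)
cv2.imwrite('pics/e5.png',cv2.resize(im[v-28:v+38,u-36:u+36],(655,600),interpolation=cv2.INTER_CUBIC))
```

```text
37.6667 [570.3  -8.4 216. ] [ 0.9 -0.6 -2.7] 52.87149638745604 [0.02174562 0.01039297 0.03910472]
```

View pics/e5.png

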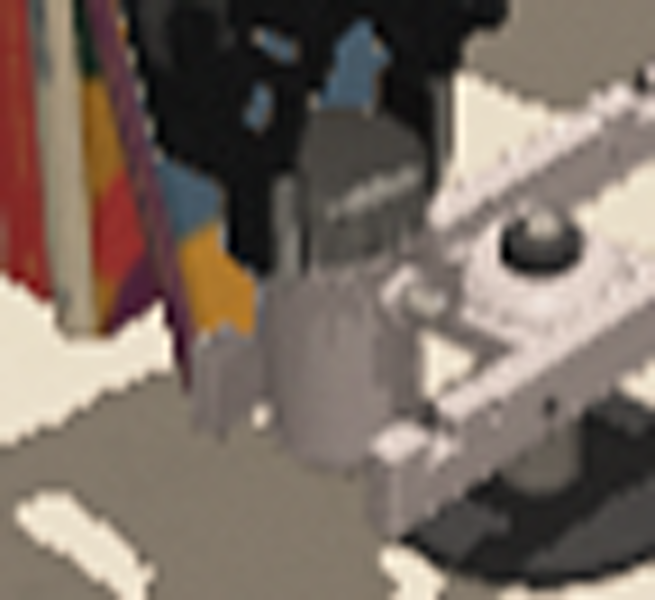

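>>> carry_out(
  motion=[
    [[0,0,0,0,0,-0.2,0.4],[0,0,0,0,0,-0.5,0.4],[0,0,0,0,0,-0.8,0.4],[0,0,0,0,0,-0.8,0.4],[0,0,0,0,0,-0.5,0.4],[0,0,0,0,0,-0.2,0.4],[0,0,0,0,0,0,0.4],[0,0,0,0,-0.3,0,0.4],[0,0,0,0,-0.6,0,0.4],[0,0,0,0,-0.8,0,0.4],[0,0,0,0,-0.9,0,0.4],[0,0,0,0,-0.8,0,0.4],[0,0,0,0,-0.8,0,0.4],[0,0,0,0,-0.9,0,0.4],[0,0,0,0,-0.8,0,0.4],[0,0,0,0,-0.6,0,0.4],[0,0,0,0,-0.3,0,0.4],[0,0,0,0,0,0,0.4]],
  ],
)

```text
time_s: 39.22
tcp_pos: [433.0, -5.6, 274.1]
tool_rot: [-3.141, -0.0, 1.551]
contact_force: [-0.2, -0.7, -2.0]
opening: 52.5
```

>>> carry_out(
  motion=[
    [[0,0,0,0.3,0,0,0.4],[0,0,0,0.6,0,0,0.4],[0,0,0,0.94,0,0,0.4],[0,0,0,0.94,0,0,0.4],[0,0,0,0.94,0,0,0.4],[0,0,0,0.94,0,0,0.4],[0,0,0,0.94,0,0,0.4],[0,0,0,0.94,0,0,0.4],[0,0,0,0.94,0,0,0.4],[0,0,0,0.94,0,0,0.4],[0,0,0,0.94,0,0,0.4],[0,0,0,0.94,0,0,0.4],[0,0,0,0.94,0,0,0.4],[0,0,0,0.94,0,0,0.4],[0,0,0,0.94,0,0,0.4],[0,0,0,0.6,0,0,0.4],[0,0,0,0.3,0,0,0.4],[0,0,0,0,0,0,0.4]],
  ],
)

```text
time_s: 40.72
tcp_pos: [439.6, 275.6, 274.0]
tool_rot: [-3.141, 0.0, 1.552]
contact_force: [0.5, -0.5, -3.1]
opening: 53.1
```

>>> carry_out(
  motion=[
    [[0,0,-0.5,0,0,0,0.4],[0,0,-1,0,0,0,0.4],[0,0,-1,0,0,0,0.4],[0,0,-1,0,0,0,0.4],[0,0,-1,0,0,0,0.4],[0,0,-1,0,0,0,0.4],[0,0,-1,0,0,0,0.4],[0,0,-0.5,0,0,0,0.4],[0,0,0,0,0,0,0.4],[0,0,0,0,0,0,0.4]],
  ],
)

```text
time_s: 41.55
tcp_pos: [439.8, 274.1, 274.5]
tool_rot: [-3.142, 0.0, 2.248]
contact_force: [-0.7, 0.6, -2.2]
opening: 53.0
```

```bash
python3 -c "
from v import *
x,y=439.9,275
view2(x,y,90,[circ(x,y,45,30),rect(*G['stand'],80,172,45),rect(*G['stand'],80,172,0)],'f1',40)"
```

```text
41.55 [439.8 274.1 274.5] [-3.142  0.     2.248] [-0.7  0.6 -2.2] 53.0
```

View pics/f1.png

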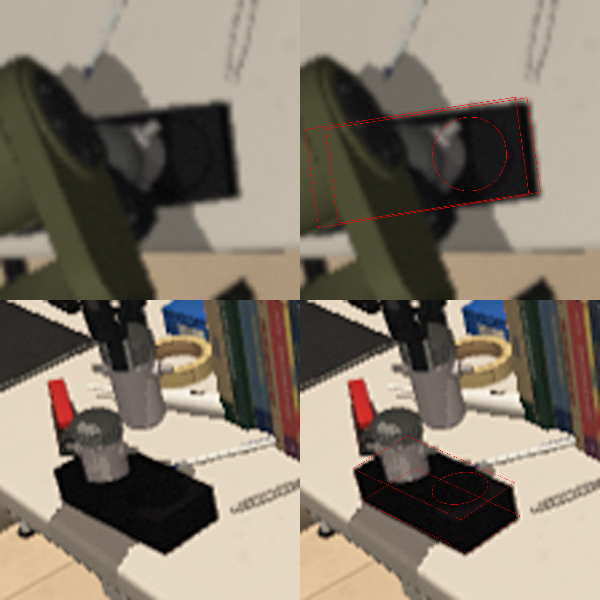

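Run:
```python
from v import *
x,y=439.9,275; o=[]
for c in('top','scene'):
    im=optics.grab_frame(c); im=np.clip((im.astype(float))*4.0,0,255).astype(np.uint8)
    for q in ([],[circ(x,y,45,30),rect(*G['stand'],80,172,45)]): o.append(cv2.resize(crop(c,im,[x,y,45],22 if c=='top' else 30,10,[P(c,k) for k in q],''),(300,300)))
cv2.imwrite('pics/f2.png',np.vstack([np.hstack(o[:2]),np.hstack(o[2:])]))
```

```text
(no output)
```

View pics/f2.png

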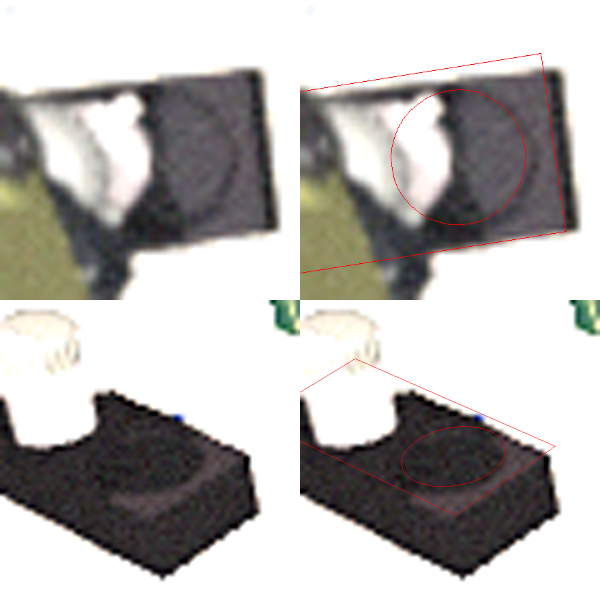

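Run:
```python
from v import *
from scipy.optimize import least_squares
x0,y0=439.9,275
def px(c,u,v,h):
    a,b=proj(c,[x0,y0,45]); a=int(a);b=int(b); f=300/(2*h)
    return np.array([a-h+u/f-.5,b-h+v/f-.5])
S=lambda u,v:('scene',px('scene',u,v,30)); T=lambda u,v:('top',px('top',u,v,22))
obs=[(S(248,455-300),(40,-86,45)),(S(258,512-300),(40,-86,0)),(S(163,577-300),(-40,-86,0)),
(T(250,71),(40,-86,45)),(T(264,70),(40,-86,0)),(T(267,232),(-40,-86,45)),(T(279,230),(-40,-86,0))]
def edge_res(p,c,uv,side,z):  # line obs: pixel lies on edge a=side
    X=atz(c,uv,z); dx,dy=X[0]-p[0],X[1]-p[1]; cc,ss=np.cos(p[2]),np.sin(p[2]); return (cc*dx+ss*dy-side)
def res(p,which):
    o=[]
    for (c,uv),(a,b,z) in obs:
        if c in which: X=[*loc(*p,a,b),z]; d=proj(c,X)-uv; o+=list(d*(3.1 if c=='top' else 2.0))
    if 'top' in which: o.append(edge_res(p,*T(25,91),40,45)*1)
    if 'scene' in which: o.append(edge_res(p,*S(112,392-300),40,45)*1); o.append(edge_res(p,*S(0,502-300),-40,0)*1)
    return o
for w in (('top','scene'),('top',),('scene',)):
    s=least_squares(res,[434,317,.1],args=(w,),x_scale=[1,1,.01]); print(w,s.x.round(3),np.round(loc(*s.x,0,-43),1),np.round(s.fun,1))
```

```text
('top', 'scene') [4.30332e+02 3.17693e+02 1.20000e-01] [435.5 275. ] [ 0.6 -2.1  1.1 -0.3 -0.1  1.8 -3.6 -3.1 -0.1 -2.2 -0.3  4.7  3.8  2.8
  2.4 -2.4 -1.2]
('top',) [4.32973e+02 3.17806e+02 9.40000e-02] [437. 275.] [-2.5 -3.7  1.  -2.7 -1.2  4.4  2.9  2.6 -0.6]
('scene',) [4.28859e+02 3.17720e+02 1.26000e-01] [434.2 275.1] [-0.1 -1.8  0.4 -0.  -0.6  2.1 -0.8  0.5]
```

Run:
```python
from v import *
o=[]
for c,h in(('top',16),('scene',21)):
    im=optics.grab_frame(c); im=np.clip((im.astype(float)-5)*4.5,0,255).astype(np.uint8)
    p=(433,269.5,45) if 0 else (435.5,268,45)
    st=(435.5-.11*43,275+43,.11)
    for q in ([],[circ(435.5,275,45,30),rect(*st,80,172,45),rect(*st,80,172,0)]):
        o.append(cv2.resize(crop(c,im,p,h,12,[P(c,k) for k in q],''),(384,384)[:2] if 0 else (300,300)))
cv2.imwrite('pics/f3.png',np.vstack([np.hstack(o[:2]),np.hstack(o[2:])]))
```

```text
(no output)
```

View pics/f3.png

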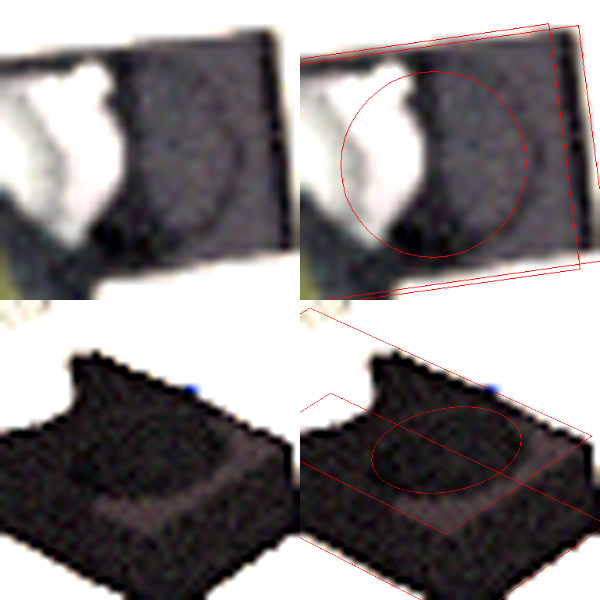

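>>> carry_out(
  motion=[
    [[0,0,0,0.05,-0.24,0,0.4],[0,0,0,0,0,0.3,0.4],[0,0,0,0,0,0.7,0.4],[0,0,0,0,0,0.9,0.4],[0,0,0,0,0,0.8,0.4],[0,0,0,0,0,0.6,0.4],[0,0,0,0,0,0.3,0.4],[0,0,0,0,0,0,0.4],[0,0,0,0,0,0,0.4]],
  ],
)

```text
time_s: 42.6
tcp_pos: [435.3, 272.5, 202.7]
tool_rot: [3.142, 0.0, 2.251]
contact_force: [-0.8, 0.1, -2.7]
opening: 53.0
```

Run:
```python
from v import *
s=r.sense();print(s['time_s'],np.round(s['tcp_pos'],1),np.round(s['tool_rot'],3),np.round(s['contact_force'],1))
x,y,_=s['tcp_pos']; o=[]
for g in(1,4):
    im=optics.grab_frame('scene'); im=np.clip(im.astype(float)*g,0,255).astype(np.uint8)
    o.append(cv2.resize(crop('scene',im,[435,272,75],32,10,[P('scene',k) for k in ([circ(435.5,272,45,30),circ(x,y,s['tcp_pos'][2]-142.5,24)])] if 1 else [],''),(390,390)))
cv2.imwrite('pics/f4.png',np.hstack(o))
```

```text
42.6 [435.3 272.5 202.7] [3.142 0.    2.251] [-0.8  0.1 -2.7]
```

View pics/f4.png

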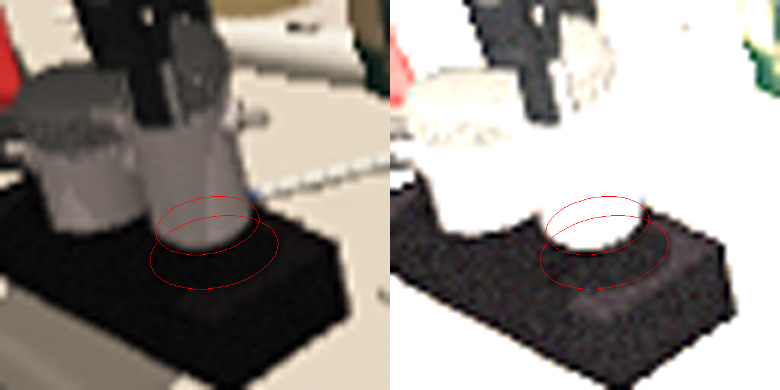

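Run:
```python
from v import *
o=[]
def cc(c,h,p,q,g,f=14):
    im=I[c]; im=np.clip((im.astype(float)-4)*g,0,255).astype(np.uint8)
    return cv2.resize(crop(c,im,p,h,f,[P(c,k) for k in q],''),(390,300))
I={c:optics.grab_frame(c) for c in('top','scene')}
for c in I: cv2.imwrite(f'pics/raw_{c}.png',I[c])
p=(436,262,45)
o=[cc('scene',16,p,[],7),cc('scene',16,p,[circ(435.5,272,45,30),circ(435.5,266,45,30)],7),cc('top',14,p,[],6),cc('top',14,p,[circ(435.5,272,45,30),circ(435.5,266,45,30)],6)]
cv2.imwrite('pics/f5.png',np.vstack([np.hstack(o[:2]),np.hstack(o[2:])]))
```

```text
(no output)
```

View pics/f5.png

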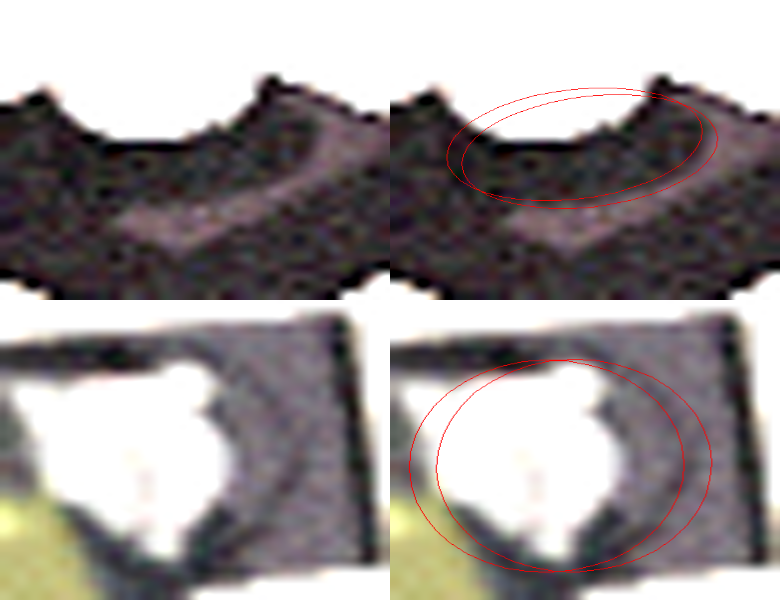

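>>> carry_out(
  motion=[
    [[0,0,0,-0.12,-0.1,0.1,0.4],[0,0,0,0,0,0.2,0.4],[0,0,0,0,0,0.2,0.4],[0,0,0,0,0,0,0.4],[0,0,0,0,0,0,0.4]],
  ],
)

```text
time_s: 43.22
tcp_pos: [435.1, 269.3, 192.1]
tool_rot: [-3.141, -0.0, 2.251]
contact_force: [0.3, 0.1, -2.5]
opening: 53.1
```

Run:
```python
from v import *
s=r.sense();print(s['time_s'],np.round(s['tcp_pos'],1),np.round(s['tool_rot'],3),np.round(s['contact_force'],1))
x,y,z=s['tcp_pos']
I={c:optics.grab_frame(c) for c in('top','scene')}
def cc(c,h,p,q,g,f=12):
    im=np.clip((I[c].astype(float)-4*(g>1))*g,0,255).astype(np.uint8)
    return cv2.resize(crop(c,im,p,h,f,[P(c,k) for k in q],''),(390,300))
p=(436,266,50); q=[circ(435.5,270,45,30),circ(x,y,z-142.5,24)]
o=[cc('scene',20,p,[],6),cc('scene',20,p,q,1.5),cc('top',16,p,[],6),cc('top',16,p,q,1.5)]
cv2.imwrite('pics/f6.png',np.vstack([np.hstack(o[:2]),np.hstack(o[2:])]))
```

```text
43.2167 [435.1 269.3 192.1] [-3.141 -0.     2.251] [ 0.3  0.1 -2.5]
```

View pics/f6.png

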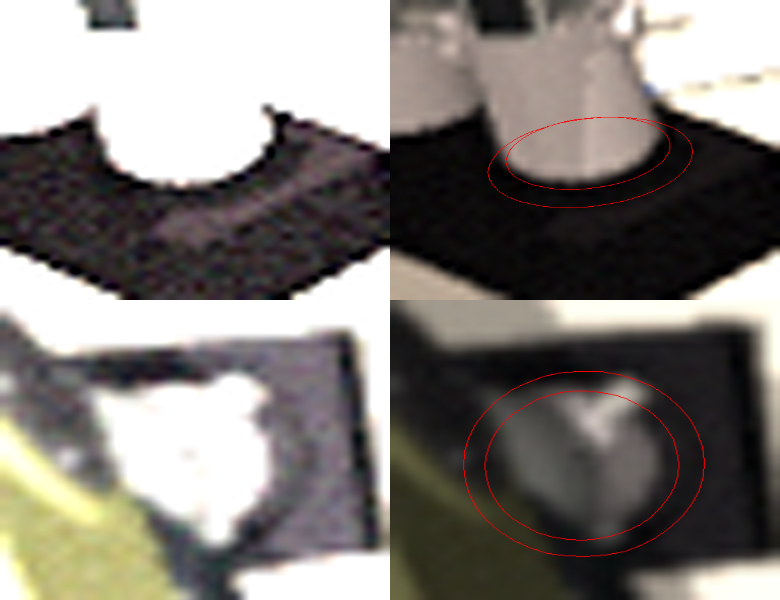

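>>> carry_out(
  motion=[
    [[0,0,0,-0.17,-0.06,0,0.4],[0,0,0,0,0,0.1,0.4],[0,0,0,0,0,0.1,0.4],[0,0,0,0,0,0.1,0.4],[0,0,0,0,0,0,0.4],[0,0,0,0,0,0,0.4]],
  ],
)

```text
time_s: 43.82
tcp_pos: [436.3, 265.9, 186.3]
tool_rot: [-3.141, -0.0, 2.251]
contact_force: [0.0, 0.2, -2.0]
opening: 52.7
```

```bash
cat > f7.py <<'E'
from v import *
import sys
s=r.sense();print(s['time_s'],np.round(s['tcp_pos'],1),np.round(s['tool_rot'],3),np.round(s['contact_force'],1),s['wrist_torque'])
x,y,z=s['tcp_pos']
I={c:optics.grab_frame(c) for c in('top','scene')}
def cc(c,h,p,q,g,f=12):
    im=np.clip((I[c].astype(float)-4*(g>1))*g,0,255).astype(np.uint8)
    return cv2.resize(crop(c,im,p,h,f,[P(c,k) for k in q],''),(390,300))
p=(436,266,50); q=[circ(435.5,270,45,30),circ(435.5,270,z-142.5,24)]
o=[cc('scene',20,p,[],6),cc('scene',20,p,q,1.5),cc('top',16,p,[],6),cc('top',16,p,q,1.5)]
cv2.imwrite(f'pics/{sys.argv[1]}.png',np.vstack([np.hstack(o[:2]),np.hstack(o[2:])]))
E
python3 f7.py f7
```

```text
43.8167 [436.3 265.9 186.3] [-3.141 -0.     2.251] [ 0.   0.2 -2. ] [-0.01704414 -0.01143463 -0.03732024]
```

View pics/f7.png

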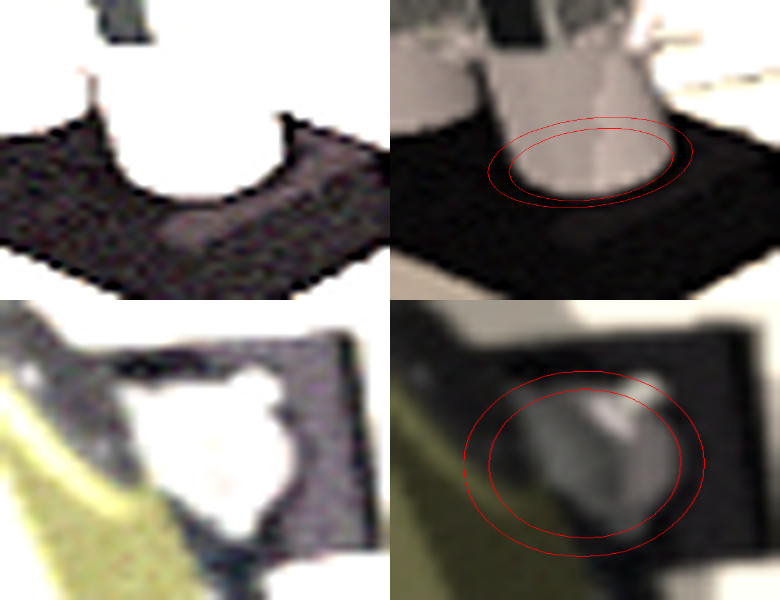

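>>> carry_out(
  motion=[
    [[0,0,0,0,0,0.1,0.4],[0,0,0,0,0,0.15,0.4],[0,0,0,0,0,0.15,0.4],[0,0,0,0,0,0.1,0.4],[0,0,0,0,0,0,0.4]],
  ],
)

```text
time_s: 44.33
tcp_pos: [436.2, 265.9, 175.8]
tool_rot: [-3.141, -0.0, 2.251]
contact_force: [0.1, 0.2, -3.0]
opening: 52.8
```

>>> carry_out(
  motion=[
    [[0,0,0,0,0,0.2,0.4],[0,0,0,0,0,0.3,0.4],[0,0,0,0,0,0.3,0.4],[0,0,0,0,0,0.2,0.4],[0,0,0,0,0,0.1,0.4],[0,0,0,0,0,0,0.4],[0,0,0,0,0,0,0.4]],
  ],
)

```text
time_s: 44.92
tcp_pos: [436.4, 265.9, 154.4]
tool_rot: [-3.141, -0.0, 2.251]
contact_force: [-0.3, -0.3, -1.9]
opening: 52.8
```

Going down freely with no side force. Continuing gently to the well floor.

>>> carry_out(
  motion=[
    [[0,0,0,0,0,0.1,0.4],[0,0,0,0,0,0.08,0.4],[0,0,0,0,0,0.05,0.4],[0,0,0,0,0,0.04,0.4],[0,0,0,0,0,0,0.4],[0,0,0,0,0,0,0.4]],
  ],
)

```text
time_s: 45.42
tcp_pos: [436.7, 266.0, 150.1]
tool_rot: [3.141, 0.0, 2.251]
contact_force: [-2.6, -2.5, 9.4]
opening: 52.9
```

Run:
```python
from v import *
s=r.sense();print(s['time_s'],np.round(s['tcp_pos'],1),np.round(s['contact_force'],1),s['wrist_torque'])
o=[]
for c in('scene','top'):
    im=optics.grab_frame(c); o.append(cv2.resize(crop(c,im,[434,290,70],42 if c=='scene' else 28,1,[],''),(390,390),interpolation=cv2.INTER_CUBIC))
cv2.imwrite('pics/f8.png',np.hstack(o))
```

```text
45.4167 [436.7 266.  150.1] [-2.6 -2.5  9.4] [-0.6128778   0.90702035  0.01489016]
```

View pics/f8.png

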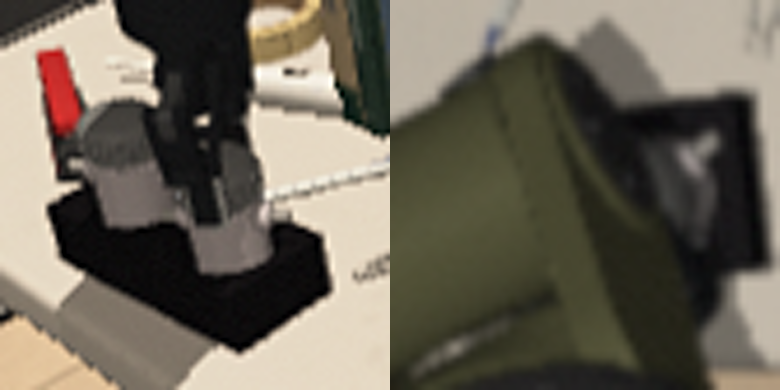

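>>> carry_out(
  motion=[
    [[0,0,0,0,0,0,0.63],[0,0,0,0,0,0,0.67],[0,0,0,0,0,0,0.72],[0,0,0,0,0,0,0.78],[0,0,0,0,0,0,0.78],[0,0,0,0,0,0,0.78]],
  ],
  newtons=20,
)

```text
time_s: 46.02
tcp_pos: [436.4, 265.9, 149.0]
tool_rot: [-3.141, -0.0, 2.251]
contact_force: [-0.5, -0.0, 0.4]
opening: 66.6
```

>>> carry_out(
  motion=[
    [[0,0,0,0,0,-0.1,0.78],[0,0,0,0,0,-0.3,0.78],[0,0,0,0,0,-0.5,0.78],[0,0,0,0,0,-1,0.78],[0,0,0,0,0,-1,0.78],[0,0,0,0,0,-1,0.78],[0,0,0,0,0,-1,0.78],[0,0,0,0,0,-1,0.78],[0,0,0,0.5,-1,0,0.78],[0,0,0,0.5,-1,0,0.78],[0,0,0,0.5,-1,0,0.78],[0,0,0,0.5,-1,0,0.78],[0,0,0,0.5,-1,0,0.78],[0,0,0,0,0,0,0.78]],
  ],
)

```text
time_s: 47.18
tcp_pos: [324.7, 241.3, 268.0]
tool_rot: [3.141, -0.0, 2.252]
contact_force: [0.1, 0.4, 0.2]
opening: 66.6
```

Run:
```python
from v import *
s=r.sense();print(s['time_s'],np.round(s['tcp_pos'],1),np.round(s['contact_force'],1))
I={c:optics.grab_frame(c) for c in('scene','top')}; o=[]
for c in I:
    for q in([],[circ(435.5,270,107,27),circ(435.5,270,45,24)]): o.append(cv2.resize(crop(c,I[c],[434,290,70],42 if c=='scene' else 28,8,[P(c,k) for k in q],''),(300,300),interpolation=cv2.INTER_CUBIC))
cv2.imwrite('pics/f9.png',np.vstack([np.hstack(o[:2]),np.hstack(o[2:])]))
cv2.imwrite('pics/f10.png',I['scene'])
```

```text
47.1833 [324.7 241.3 268. ] [0.1 0.4 0.2]
```

View pics/f9.png

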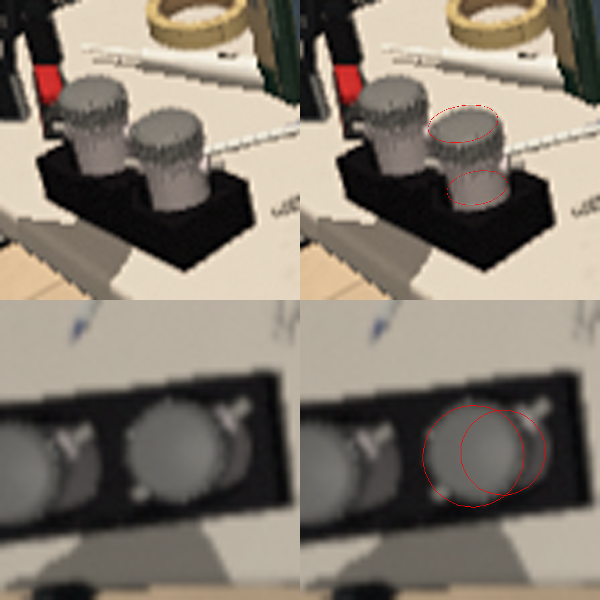

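View pics/f10.png

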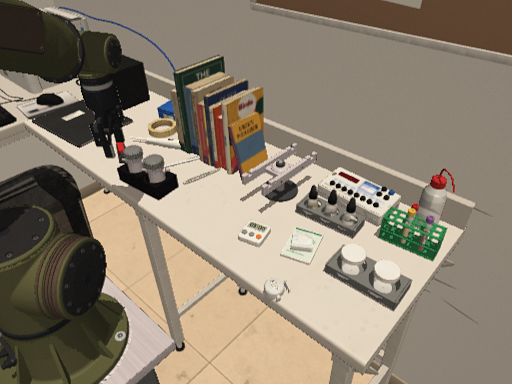

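Run:
```python
from v import *
I={c:optics.grab_frame(c) for c in('scene','top')}; o=[]
B=(435.5+0.8,270-1.2); F=(435.5-.105*86,270+85.5)
q=[]
for b in(B,F): q+=[circ(*b,107,27),circ(*b,85,27),circ(*b,45,24)]
for c in I:
    for k in([],q): o.append(cv2.resize(crop(c,I[c],[433,305,80],36 if c=='scene' else 25,12,[P(c,j) for j in k],''),(390,300)))
cv2.imwrite('pics/g1.png',np.vstack([np.hstack(o[:2]),np.hstack(o[2:])]))
```

```text
(no output)
```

View pics/g1.png

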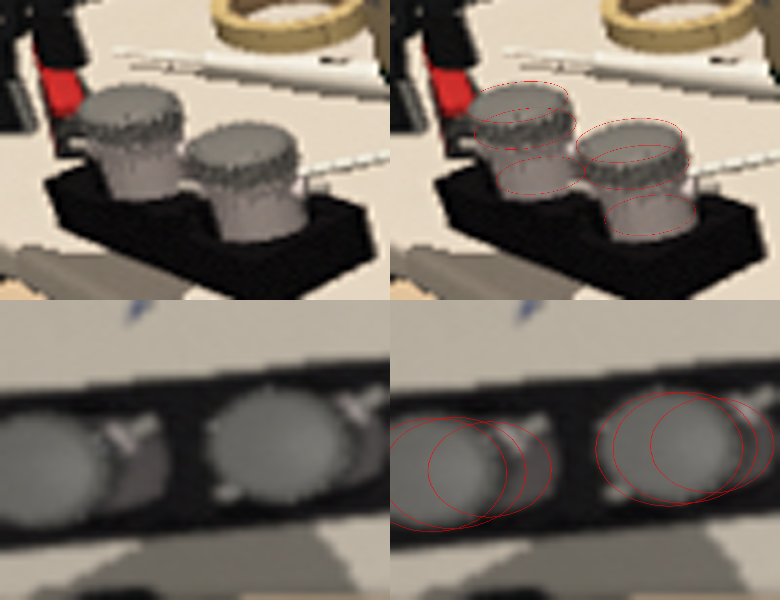

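The final scene picture shows both cups in the cup rack (353,258 and 387,275) and three bottles in a row in the bottle rack (313–352,200). Both buckets stand in the black stand at equal height and upright (133,155 and 153,165). The gripper is clear of everything, so I'm handing in.

```bash
python3 -c "
from plant import job,r
print(r.sense()['time_s'],r.sense()['contact_force']); print(job.hand_in())"
```

```text
47.3833 [ 0.97792425 -0.5299565  -0.38262131]
the job is handed in; nothing more can be done
None
```

All five things are in their places, and I handed the job in at 47.4 s; no verdict was reported. I moved the two cups first, then the two bottles. The bucket came last: I lifted it straight out of its notches and stood it in the empty well of the stand.

**Last checks:** the final pictures show all five upright in their holes. Each one met the floor with about 4 to 12 N before I let go. The gripper was clear of everything, with contact force at noise level.

**What disagreed:**
- **Bucket stand:** the first fit put the well about 5 mm off. I re-measured it from the visible rim before going down.
- **Bucket in the gripper:** it sat about 3 mm off the gripper's centre, and I corrected for that. The bucket's position from the two cameras differed by about 2 to 3 mm.
- **Bucket tilt:** the top view leaves room for about 0.03 rad, well under the 0.12 limit.
- **Second bottle:** I overshot the rack by 17 mm from a summing error. It was still above the rack, so I corrected it before going down.

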